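# Load a curing dial: move the handlamp, load housings and index by handwheel

## Robot

A 6-joint arm with a two-finger parallel gripper is mounted at the origin on a cart in front of the work surface, level with it; the furniture and walls round the work are solid. World frame = base frame: x ahead of the robot, y to its left, z up, the work surface at z = 0. Lengths are in m, angles in rad, forces in N, time in s.
With the tool pointing down it reaches from about 0.2 to 0.875 m from the base axis. Payload 3.4 kg.
Tool frame: the origin (TCP) lies between the finger pads; the fingertips stand 17 mm ahead of it and the grasp point (between the pads) lies 2 mm behind it; z points along the fingers, y is the line along which they close (so a half turn about z gives the same grasp; the last joint's range is limited). The gripper opens to 94 mm and grips with 3 to 60 N. Pads are 16 mm wide; open, the fingers measure 119 mm over their backs; the gripper's body (75 mm by 177 mm) begins 78 mm behind the grasp point.
Start: joints at [-1.253, 0.276, 1.505, -0, 1.361, -0.121], TCP at [0.244, -0.521, 0.222] pointing down, gripper open.
Joint ranges: [-2.89, 2.89], [-0.75, 2.08], [0.22, 2.7], [-1.18, 4.32], [0.11, 2.71], [-2.7, 2.7]. Speed limits (rad/s): [2.57, 2.57, 3.14, 3.14, 3.14, 3.14].

## Interface

Orientations are given as a rotation vector (axis times angle).
In Python, from rig import observe, get_image, finish_job gives the robot as it stands. The module is installed in compiled form; this text tells all that it offers.
- The arm moves only by the shell command python3 -m pendant 'ROWS' [FORCE]. ROWS is JSON, a list of rows, each an object of numbers: "jaw": the closure, from 0 (fully open) to 1 (shut); "tx", "ty", "tz": the shift along the tool's x, y, z each as a share of 0.04 m, from -1 to 1; "rx", "ry", "rz": the turn, a rotation vector about the tool's x, y, z each as a share of 45 degrees, from -1 to 1. A call has 1 to 8 rows; each row shifts and turns the commanded pose from where the row before left it, along the tool's axes as they then stand; what a row does not reach is not made up. A row lasts 1/12 s, in which the tool goes at most 41.7 mm and 7.16 degrees, less where a joint would pass 70% of its speed; a pose out of reach is approached as far as the arm can. A call with a number of a shift or a turn outside -1 to 1 is refused whole. A call with a gripper value outside its range is refused whole. The fingers move at their own pace and stop on an object; FORCE is the grip in N (left out, the last holds). Time passes only in rows, so rows that do not move let the fingers close. It gives the time, the measured TCP pose, the force, the opening and the grip force at its end, in the units of the state.
- observe(): the state, without advancing time (a new reading comes with each control period).
- get_image(name): name is "scene" or "top" or "wrist"; returns a dict with "image" (420x560x3 uint8, red, green, blue), "range_z" (420x560 float32, m along the optical axis (not along the pixel's ray), 0 where there is no reading), "mtx" (3x3 intrinsics, pixels), "distortion" ([k1, k2, p1, p2, k3] as OpenCV has them; the pictures are not rectified), "T" (4x4, takes a point from camera to world coordinates). Camera axes: x right, y up, looking along -z (the intrinsics and any distortion apply to the point x, -y, -z); pixel columns grow to the right and rows downward; lengths in m; the calibration is good to about 2 mm. A picture is of the moment at which its call begins.
- finish_job(): hands the job in; it is judged then, once.
The state is a dict: "t": time; "joint_positions": joint angles; "qvel": joint speeds; "effort": joint torques, N m; "eef_pos": TCP position; "tool_rot": TCP orientation; "ft_force": force on the tool from outside, world axes, zero at the start; "torque": the same for the moment, N m; "finger_gap": finger opening in m; "gripper_force": force on a finger pad.
Only numpy, scipy, OpenCV 4.12 (cv2) and the standard library are available. Lean on these libraries where they do the work, as an engineer would, in place of code of your own. Each camera call takes 0.05 s, during which the arm holds its last target. There are 200 camera calls.

## Task

First lift the curing handlamp by its bail off the low parking stand and stand it centred on the round rubber pad beside the indexing dial, lens towards the dial. Then wind the handwheel clockwise (seen from above) until the first nest is square at the pointer facing the robot, set a housing down in that nest with its tab pointing outward through the slot, and wind exactly two full clockwise turns so that this housing moves round to the lamp; go on like this, one housing at the pointer and then two turns, until every housing lying on the bench is in the dial and the last one loaded stands at the lamp. Leave the lamp on its pad, and do not disturb the bottle and the solder spool.

Things in the scene. Friction and masses are not known exactly. Their poses are not given: they have to be found in the camera images.
- indexer: fixed dial indexer; origin on the bench under the dial's axis, x away from the robot, y to its left (may be turned a little). Dial 210 mm across, top 60 mm up, four equal black nests. A clear guard (z 102 to 106 mm, caps 110) covers x -33 to 117 mm, y +-118 mm, with a gearbox (to z 134) on its rear half: only the nest at the pointer block (x -116, 50 mm high) can be loaded
- handwheel (a joint): rad, growing clockwise seen from above; geared 8 to 1 to the dial, which turns the same way. 0 when the first nest is square at the pointer; each 12.57 more (two turns) brings the next nest and carries the last one to the lamp (left), then rear, then right. Starts at -4.5 to -2: less than one turn to the first nest. Turns with about 1.3 N at the knob, stays where left, no detents
- crank_grip (a point): middle of the upright black crank knob on the handwheel (21 mm diameter, 35 mm tall, top 18 mm above this point, wheel rim 20 mm below it), over the rear of the guard. The knob spins freely on its own vertical axis and runs on a circle of 40 mm radius about wheel_center, so it can be held from above and led round without turning the gripper
- wheel_center (a point): point on the handwheel's vertical axis at the height of crank_grip. The wheel, on the gearbox above the rear of the dial, is 100 mm across
- load_station (a point): fixed point at the pointer, facing the robot: floor centre of the nest that stands there (a housing's origin comes here). A nest is a pocket 66 mm long (radially) by 42 mm wide, walls 8 mm high and 5 mm thick, closed at the inner end, with a 25 mm slot for the tab in the outer end; its centre is 68 mm from the dial's axis
- load_station_tab (a point): fixed point where the middle of a housing's tab lies when it is seated at the loading place (outward, towards the robot)
- lamp_station (a point): fixed point: the nest floor centre one station on, on the side of the lamp (robot's left), under the guard's left part
- lamp_station_tab (a point): where the tab of a housing seated at lamp_station lies (outward, to the left)
- rear_station (a point): fixed point: the nest floor centre two stations on, away from the robot, under the guard
- rear_station_tab (a point): where the tab of a housing seated at rear_station lies (outward, away from the robot)
- right_station (a point): fixed point: the nest floor centre three stations on, at the robot's right, under the guard
- right_station_tab (a point): where the tab of a housing seated at right_station lies (outward, to the right)
- pad_top (a point): centre of the top of the fixed round rubber pad (92 mm across, 3 mm thick) on the bench, to the left of the dial
- pad_lens (a point): where the middle of the lamp's lens is to be when the lamp stands right on the pad: 37 mm from the pad's centre towards the dial, 35 mm above its top
- handlamp: white can-shaped handlamp, 72 mm across, 64 mm tall, 0.35 kg, with an upright fixed bail; origin under its centre, z up, lens looking along -y. The bail's level top bar is 11 mm round, 44 mm long along y, axis 104 mm up, 34 mm clear below it. It starts on a fixed parking stand (dark steel plate 104 x 134 mm, top 30 mm above the bench) in front of the dial on the right
- lamp_lens (a point): middle of the lamp's lens (37 mm from its axis, 35 mm up)
- housing_1: grey sensor housing lying flat on the bench in front, may be absent: block 60 (x) x 36 (y) x 26 (z) mm with a tab 13 mm long, 16 mm wide and 10 mm high at the foot of its +x end; 90 g; origin at the centre of the block's underside
- housing_1_tab (a point): middle of that housing's tab, 36 mm from its origin along +x, 5 mm up
- housing_2: grey sensor housing lying flat on the bench in front, may be absent: block 60 (x) x 36 (y) x 26 (z) mm with a tab 13 mm long, 16 mm wide and 10 mm high at the foot of its +x end; 90 g; origin at the centre of the block's underside
- housing_2_tab (a point): middle of that housing's tab, 36 mm from its origin along +x, 5 mm up
- housing_3: grey sensor housing lying flat on the bench in front, may be absent: block 60 (x) x 36 (y) x 26 (z) mm with a tab 13 mm long, 16 mm wide and 10 mm high at the foot of its +x end; 90 g; origin at the centre of the block's underside
- housing_3_tab (a point): middle of that housing's tab, 36 mm from its origin along +x, 5 mm up
- alcohol_bottle: bystander: white bottle with a pump top, 60 mm across, 122 mm tall, on the left; origin under its centre
- solder_spool: bystander: spool of solder wire, 54 mm across, 34 mm tall, on the left; origin under its centre

How it is judged:
By the outcome, as a careful person would: the job done as asked, in the order asked, and still so for the second after the job is handed in, with the robot touching nothing.
Of housing_1, housing_2, housing_3 only 2 to 3 are there at a start; the rules pass over those that are not, and their reading is None.
At some moment in a run one of handlamp may be knocked a few centimetres aside while the robot is not near it.
Once in a run the grip may slacken for a moment while it holds something.
It also fails if it takes over 210 s, if anything falls off the work surface, if the arm or the gripper's body presses on something with over 40 N, if the wrist force passes 120 N, or if a joint passes its speed limit or range.

## Working session

There is one attempt and no reset: what is moved stays moved. The work goes in short steps, Python scripts to look and compute and a shell command to move; the robot and the scene stay as the last step left them, time stands still between calls to the robot, and variables do not carry over. Pictures are saved under pics/ and viewed, at most 14 in all, crops included, and the job is handed in when it is done.

```bash
mkdir -p pics; cat > h.py <<'E'
import numpy as np, cv2
from rig import observe,get_image
from scipy.spatial.transform import Rotation as R
def snap(n,f=None):
    d=get_image(n)
    if f: cv2.imwrite('pics/'+f,d['image'][:,:,::-1])
    return d
def cloud(d):
    h,w=d['range_z'].shape
    u,v=np.meshgrid(np.arange(w),np.arange(h))
    p=cv2.undistortPoints(np.stack([u,v],-1).reshape(-1,1,2).astype(float),d['mtx'],np.array(d['distortion'])).reshape(h,w,2)
    z=d['range_z']
    P=np.stack([p[...,0]*z,-p[...,1]*z,-z],-1)
    P=P@d['T'][:3,:3].T+d['T'][:3,3]; P[z==0]=np.nan
    return P
def ray(d,uv,zp):
    p=cv2.undistortPoints(np.array(uv,float).reshape(-1,1,2),d['mtx'],np.array(d['distortion'])).reshape(-1,2)
    r=np.c_[p[:,0],-p[:,1],-np.ones(len(p))]@d['T'][:3,:3].T
    o=d['T'][:3,3]
    return o+r*((zp-o[2])/r[:,2])[:,None]
E
python3 - <<'E'
from h import *
np.set_printoptions(precision=3,suppress=True)
for n in('scene','top'):
    d=snap(n,n+'0.png'); print(n,d['T'],d['mtx'],d['distortion'])
o=observe();print(o)
E
```

```text
scene [[-0.771  0.423 -0.477  0.139]
 [-0.637 -0.503  0.584  0.469]
 [ 0.007  0.754  0.657  0.702]
 [ 0.     0.     0.     1.   ]] [[387.547   0.    279.141]
 [  0.    387.547 210.515]
 [  0.      0.      1.   ]] [-0.105  0.     0.     0.     0.   ]
top [[ 0.029  0.992 -0.124  0.417]
 [-0.999  0.031  0.017 -0.009]
 [ 0.02   0.124  0.992  1.043]
 [ 0.     0.     0.     1.   ]] [[410.981   0.    284.8  ]
 [  0.    410.981 203.831]
 [  0.      0.      1.   ]] [-0.07  0.    0.    0.    0.  ]
{'t': 0.1, 'joint_positions': array([-1.253,  0.276,  1.506, -0.   ,  1.361, -0.121]), 'qvel': array([-0.   , -0.   , -0.002, -0.001, -0.001,  0.002]), 'effort': array([  0.002, -40.546, -23.778,   0.07 ,   0.03 ,  -0.   ]), 'eef_pos': array([ 0.244, -0.52 ,  0.222]), 'tool_rot': array([-3.065, -0.683,  0.   ]), 'ft_force': array([-1.108, -0.313, -0.165]), 'torque': array([-0.017, -0.012,  0.021]), 'gripper_force': 0.0, 'finger_gap': 0.09387143320848465}
```

View pics/top0.png

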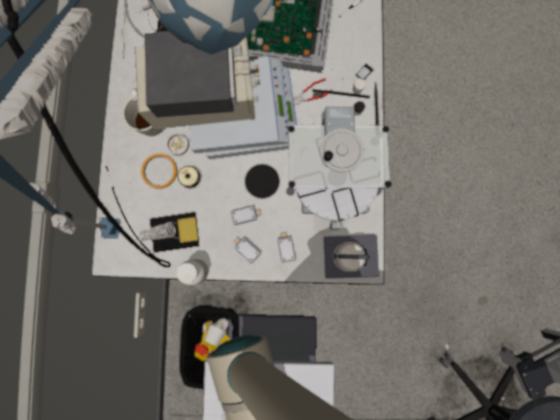

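View pics/scene0.png

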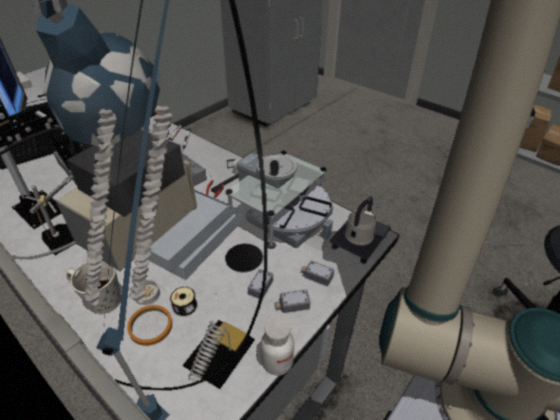

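The top view shows three housings at about (245,214), (248,250) and (287,248), with copper tabs. The pad is at (262,181), the lamp on its stand at (349,256), the wheel at (341,150) and its knob at (327,156). The bottle is at (190,272) and the spool at (188,177). Next I measure positions and take an enlarged crop.

```bash
python3 - <<'E'
from h import *
np.set_printoptions(precision=4,suppress=True)
d=snap('top'); im=d['image']; P=cloud(d)
c=im[120:290,220:400][:,:,::-1]; cv2.imwrite('pics/crop1.png',cv2.resize(c,None,fx=4,fy=3.5,interpolation=cv2.INTER_CUBIC))
for n,uv in dict(pad=(262,181),lamp=(349,256),knob=(327,156),wheel=(341,150),h1=(245,214),h2=(248,250),h3=(287,248),bottle=(190,272),bench=(220,240),caps1=(291,190),caps2=(388,184),c3=(387,129),c4=(291,129)).items():
    print(n,P[uv[1],uv[0]])
# pad: dark mask
def blobs(mask,lo,hi,z,box):
    m=np.zeros(mask.shape,np.uint8);x0,y0,x1,y1=box;m[y0:y1,x0:x1]=mask[y0:y1,x0:x1]
    n,l,s,ce=cv2.connectedComponentsWithStats(m)
    return [(s[i,4],ce[i],ray(d,ce[i],z)[0]) for i in range(1,n) if lo<s[i,4]<hi]
g=im.max(2)
print('pad',blobs(g<60,300,2000,.003,(235,155,285,205)))
hsv=cv2.cvtColor(im,cv2.COLOR_RGB2HSV)
for b in blobs((hsv[...,1]>90)&(hsv[...,0]<25),4,100,.01,(225,195,310,270)):print('tab',b)
# housing tops
m=((P[...,2]>.018)&(P[...,2]<.034)).astype(np.uint8)
m[:195]=0;m[270:]=0;m[:,:225]=0;m[:,305:]=0
n,l,s,ce=cv2.connectedComponentsWithStats(m)
for i in range(1,n):
    if s[i,4]>60:
        q=P[l==i]; r=cv2.minAreaRect(q[:,:2].astype(np.float32)*1000); print('H',s[i,4],np.nanmean(q,0),r)
# lamp: bail top
q=P[225:285,315:385].reshape(-1,3)
b=q[(q[:,2]>.125)&(q[:,2]<.15)]
if len(b): print('bail',len(b),b.mean(0),cv2.minAreaRect(b[:,:2].astype(np.float32)*1000))
b=q[(q[:,2]>.085)&(q[:,2]<.1)]
print('lamptop',len(b),b.mean(0),cv2.minEnclosingCircle(b[:,:2].astype(np.float32)*1000))
b=q[(q[:,2]>.022)&(q[:,2]<.038)]
print('stand',len(b),cv2.minAreaRect(b[:,:2].astype(np.float32)*1000))
q=P[120:220,285:395].reshape(-1,3)
b=q[(q[:,2]>.15)&(q[:,2]<.25)]
print('wheel',len(b),np.percentile(b[:,2],[5,50,95,99]));
b=b[b[:,2]<np.percentile(b[:,2],80)];print(cv2.minEnclosingCircle(b[:,:2].astype(np.float32)*1000))
E
```

```text
pad [0.6034 0.0343 0.0056]
lamp [ 0.4187 -0.1675  0.141 ]
knob [ 0.6284 -0.1095  0.1914]
wheel [ 0.6521 -0.1447  0.1559]
h1 [0.5151 0.0726 0.0269]
h2 [0.4265 0.0617 0.0263]
h3 [ 0.4343 -0.034   0.0262]
bottle [0.3728 0.1823 0.1191]
bench [ 0.4497  0.1353 -0.0005]
caps1 [ 0.5766 -0.0395  0.0421]
caps2 [ 0.5869 -0.2621  0.1119]
c3 [ 0.719  -0.2606  0.1117]
c4 [ 0.7108 -0.0335  0.1099]
pad [(np.int32(810), array([261.7852, 180.8444]), array([0.6042, 0.035 , 0.003 ]))]
tab (np.int32(5), array([258.2, 211.6]), array([0.5239, 0.0409, 0.01  ]))
tab (np.int32(7), array([283.2857, 235.    ]), array([ 0.4668, -0.0242,  0.01  ]))
H 360 [0.5138 0.0771 0.0276] ((514.19580078125, 77.57147216796875), (36.5538444519043, 60.16021728515625), 15.535910606384277)
H 358 [0.4271 0.065  0.0273] ((427.1664733886719, 65.07405090332031), (60.19475555419922, 36.16191482543945), 49.676048278808594)
H 357 [ 0.432  -0.0313  0.0275] ((431.9960021972656, -31.371286392211914), (59.893524169921875, 35.92253494262695), 12.384678840637207)
bail 150 [ 0.4186 -0.1801  0.1379] ((418.0231018066406, -181.20437622070312), (10.994071006774902, 67.8563461303711), 1.1473450660705566)
lamptop 493 [ 0.4188 -0.1803  0.0924] ((416.75927734375, -182.3419952392578), 35.24619674682617)
stand 1522 ((431.88812255859375, -191.20361328125), (130.13555908203125, 135.28836059570312), 3.2743921279907227)
wheel 1063 [0.1502 0.1526 0.1882 0.1919]
((654.4931030273438, -146.83828735351562), 49.95634078979492)
```

View pics/crop1.png

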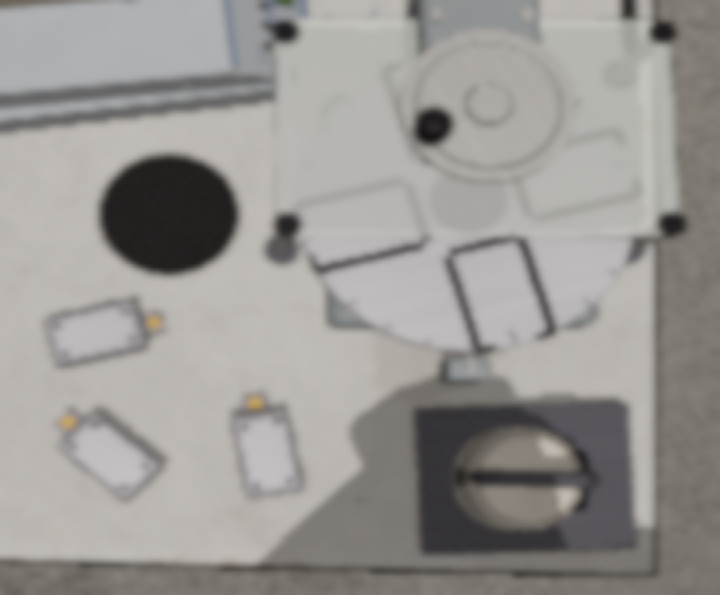

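The crop shows the lamp's bail lying along y, with the dark lens at the right (-y) end, already facing the way it should. The tabs point at about -75°, 50° and 12°. Last measurement before moving: guard caps, knob, clearances and dial yaw.

```bash
python3 - <<'E'
from h import *
np.set_printoptions(precision=4,suppress=True)
d=snap('top'); im=d['image']; P=cloud(d); g=im.max(2)
C=[]
for (u,v) in((291,129),(387,129),(388,184),(291.5,184)):
    m=np.zeros(g.shape,np.uint8);u0=int(u);m[v-7:v+6,u0-6:u0+7]=g[v-7:v+6,u0-6:u0+7]<70
    n,l,s,ce=cv2.connectedComponentsWithStats(m)
    i=1+np.argmax(s[1:,4]); C.append(ray(d,ce[i],.110)[0]); print(s[i,4],ce[i],C[-1])
m=np.zeros(g.shape,np.uint8);m[145:168,315:340]=g[145:168,315:340]<60
n,l,s,ce=cv2.connectedComponentsWithStats(m);i=1+np.argmax(s[1:,4]);
q=P[l==i];print('knob',s[i,4],ray(d,ce[i],.188)[0],np.nanmax(q[:,2]),np.nanmean(q[q[:,2]>.185],0))
q=P.reshape(-1,3);q=q[~np.isnan(q[:,0])]
b=q[(abs(q[:,0]-.65)<.08)&(abs(q[:,1]+.147)<.08)&(q[:,2]>.146)&(q[:,2]<.158)]
print('wheel',cv2.minEnclosingCircle(b[:,:2].astype(np.float32)*1000),b.mean(0))
for x in np.arange(.5,.95,.05):
    print(round(x,2),[round(float(q[(abs(q[:,0]-x)<.025)&(abs(q[:,1]-y)<.025)][:,2].max(initial=-1)),2) for y in np.arange(.2,-.4,-.05)])
E
```

```text
18 [290.5 128.5] [ 0.7119 -0.0322  0.11  ]
18 [385.5    128.5556] [ 0.7205 -0.2574  0.11  ]
24 [387.9167 183.9167] [ 0.5875 -0.2624  0.11  ]
19 [291.3158 184.1579] [ 0.5794 -0.0377  0.11  ]
knob 52 [ 0.6301 -0.1114  0.188 ] 0.19582801044405684 [ 0.6311 -0.1115  0.1897]
wheel ((654.5214233398438, -146.6030731201172), 50.013328552246094) [ 0.6546 -0.1486  0.1514]
0.5 [0.76, 0.86, 0.85, 0.03, 0.01, 0.03, 0.07, 0.07, 0.07, 0.03, 0.01, -1.0, -1.0]
0.55 [0.01, 0.82, 0.03, 0.03, 0.01, 0.11, 0.11, 0.07, 0.07, 0.07, 0.01, -1.0, -1.0]
0.6 [0.79, 0.8, 0.01, 0.01, 0.01, 0.11, 0.18, 0.16, 0.16, 0.11, 0.01, -1.0, -1.0]
0.65 [0.1, 0.72, 0.1, 0.05, 0.01, 0.11, 0.2, 0.16, 0.16, 0.11, -1.0, -1.0, -1.0]
0.7 [0.31, 0.31, 0.31, 0.1, 0.11, 0.11, 0.16, 0.16, 0.16, 0.11, -1.0, -1.0, -1.0]
0.75 [0.31, 0.31, 0.31, 0.24, 0.1, 0.07, 0.14, 0.14, 0.14, 0.11, 0.0, -1.0, -1.0]
0.8 [0.44, 0.45, 0.45, 0.44, 0.1, 0.04, 0.01, 0.01, 0.04, 0.01, 0.01, -1.0, -1.0]
0.85 [0.42, -1.0, 0.29, 0.43, 0.4, 0.03, 0.02, 0.02, 0.05, 0.02, 0.01, -1.0, -1.0]
0.9 [-1.0, -1.0, 0.05, 0.16, 0.1, 0.06, 0.05, 0.01, 0.04, 0.01, 0.01, -1.0, -1.0]
```

```bash
python3 -m pendant '[{"rz":-0.15,"ty":0.5},{"rz":-0.15,"ty":0.5},{"rz":-0.15},{"rz":-0.15},{"rz":-0.15},{"rz":-0.15},{"rz":-0.15},{"rz":-0.15}]'
```

```text
invalid input
```

```bash
python3 -m pendant '[{"jaw":0.3,"rz":-0.15},{"jaw":0.3,"rz":-0.15},{"jaw":0.3,"rz":-0.15},{"jaw":0.3,"rz":-0.15},{"jaw":0.3,"rz":-0.15},{"jaw":0.3,"rz":-0.15},{"jaw":0.3,"rz":-0.15},{"jaw":0.3,"rz":-0.15}]' 40
```

```text
invalid input
```

```bash
python3 -m pendant '[{"jaw":0.3,"tx":0,"ty":0,"tz":0,"rx":0,"ry":0,"rz":-0.15},{"jaw":0.3,"tx":0,"ty":0,"tz":0,"rx":0,"ry":0,"rz":-0.15},{"jaw":0.3,"tx":0,"ty":0,"tz":0,"rx":0,"ry":0,"rz":-0.15},{"jaw":0.3,"tx":0,"ty":0,"tz":0,"rx":0,"ry":0,"rz":-0.15},{"jaw":0.3,"tx":0,"ty":0,"tz":0,"rx":0,"ry":0,"rz":-0.15},{"jaw":0.3,"tx":0,"ty":0,"tz":0,"rx":0,"ry":0,"rz":-0.15},{"jaw":0.3,"tx":0,"ty":0,"tz":0,"rx":0,"ry":0,"rz":-0.15},{"jaw":0.3,"tx":0,"ty":0,"tz":0,"rx":0,"ry":0,"rz":-0.15}]' 40
```

```text
t: 0.87
eef_pos: [0.2443, -0.5204, 0.2222]
tool_rot: [-2.415, -2.008, -0.0]
ft_force: [0.4, 1.0, -0.2]
finger_gap: 0.0657
gripper_force: 0.0
```

```bash
python3 -m pendant '[{"jaw":0.4,"tx":0,"ty":0,"tz":0,"rx":0,"ry":0,"rz":-0.128},{"jaw":0.4,"tx":0,"ty":0,"tz":0,"rx":0,"ry":0,"rz":-0.128},{"jaw":0.4,"tx":0.93,"ty":0.5,"tz":0,"rx":0,"ry":0,"rz":0},{"jaw":0.4,"tx":0.93,"ty":0.5,"tz":0,"rx":0,"ry":0,"rz":0},{"jaw":0.4,"tx":0.93,"ty":0.5,"tz":0,"rx":0,"ry":0,"rz":0},{"jaw":0.4,"tx":0.93,"ty":0.5,"tz":0,"rx":0,"ry":0,"rz":0},{"jaw":0.4,"tx":0.93,"ty":0.5,"tz":0,"rx":0,"ry":0,"rz":0},{"jaw":0.4,"tx":0.93,"ty":0.5,"tz":0,"rx":0,"ry":0,"rz":0}]' 40
python3 -m pendant '[{"jaw":0.4,"tx":0.93,"ty":0.5,"tz":0,"rx":0,"ry":0,"rz":0},{"jaw":0.4,"tx":0.93,"ty":0.5,"tz":0,"rx":0,"ry":0,"rz":0},{"jaw":0.4,"tx":0.93,"ty":0.5,"tz":0,"rx":0,"ry":0,"rz":0},{"jaw":0.4,"tx":0,"ty":0,"tz":0,"rx":0,"ry":0,"rz":0},{"jaw":0.4,"tx":0,"ty":0,"tz":0,"rx":0,"ry":0,"rz":0}]'
python3 - <<'E'
from h import *
d=snap('wrist','w1.png');print(observe()['tool_rot'],d['T'])
E
```

```text
t: 1.53
eef_pos: [0.3605, -0.2971, 0.2224]
tool_rot: [2.209, 2.233, 0.0]
ft_force: [0.8, 0.0, -0.3]
finger_gap: 0.0566
gripper_force: 0.0
t: 1.95
eef_pos: [0.4187, -0.1862, 0.2225]
tool_rot: [2.203, 2.24, -0.0]
ft_force: [-0.4, -0.5, -0.0]
finger_gap: 0.0567
gripper_force: 0.0
[ 2.20537781e+00  2.23694947e+00 -1.27965623e-03] [[ 9.99859678e-01 -1.64337165e-02 -3.24915943e-03  4.17621737e-01]
 [ 1.67237059e-02  9.67988918e-01  2.50435166e-01 -1.13527632e-01]
 [-9.70430194e-04 -2.50454363e-01  9.68127921e-01  3.85422506e-01]
 [ 0.00000000e+00  0.00000000e+00  0.00000000e+00  1.00000000e+00]]
```

View pics/w1.png

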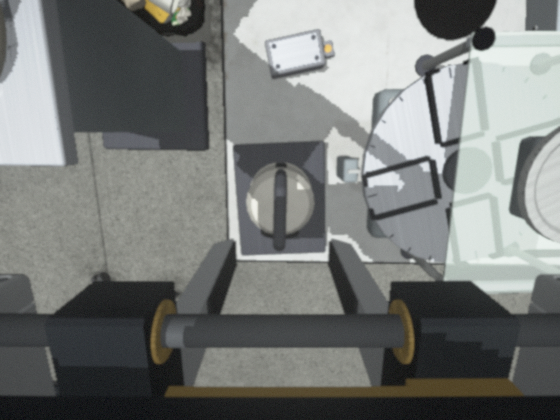

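The bail bar runs from about (280,170) to (280,245), with the lens end at the bottom (-y). The TCP is over it, so I descend, grip and lift.

```bash
python3 -m pendant '[{"jaw":0.4,"tx":0.1,"ty":0,"tz":0.5,"rx":0,"ry":0,"rz":0},{"jaw":0.4,"tx":0,"ty":0,"tz":0.5,"rx":0,"ry":0,"rz":0},{"jaw":0.4,"tx":0,"ty":0,"tz":0.5,"rx":0,"ry":0,"rz":0},{"jaw":0.4,"tx":0,"ty":0,"tz":0.5,"rx":0,"ry":0,"rz":0},{"jaw":0.4,"tx":0,"ty":0,"tz":0.27,"rx":0,"ry":0,"rz":0},{"jaw":0.4,"tx":0,"ty":0,"tz":0,"rx":0,"ry":0,"rz":0},{"jaw":1,"tx":0,"ty":0,"tz":0,"rx":0,"ry":0,"rz":0},{"jaw":1,"tx":0,"ty":0,"tz":0,"rx":0,"ry":0,"rz":0}]' 55
python3 -m pendant '[{"jaw":1,"tx":0,"ty":0,"tz":0,"rx":0,"ry":0,"rz":0},{"jaw":1,"tx":0,"ty":0,"tz":0,"rx":0,"ry":0,"rz":0},{"jaw":1,"tx":0,"ty":0,"tz":0,"rx":0,"ry":0,"rz":0},{"jaw":1,"tx":0,"ty":0,"tz":0,"rx":0,"ry":0,"rz":0},{"jaw":1,"tx":0,"ty":0,"tz":0,"rx":0,"ry":0,"rz":0}]'
```

```text
t: 2.67
eef_pos: [0.4182, -0.1857, 0.1323]
tool_rot: [2.21, 2.231, -0.0]
ft_force: [-0.0, 0.1, -1.1]
finger_gap: 0.0465
gripper_force: 0.0
t: 3.08
eef_pos: [0.4181, -0.1842, 0.132]
tool_rot: [2.208, 2.234, -0.0]
ft_force: [-1.0, -0.2, 0.3]
finger_gap: 0.0133
gripper_force: 0.6
```

```bash
python3 -m pendant '[{"jaw":1,"tx":0,"ty":0,"tz":0,"rx":0,"ry":0,"rz":0},{"jaw":1,"tx":0,"ty":0,"tz":0,"rx":0,"ry":0,"rz":0},{"jaw":1,"tx":0,"ty":0,"tz":0,"rx":0,"ry":0,"rz":0},{"jaw":1,"tx":0,"ty":0,"tz":-0.2,"rx":0,"ry":0,"rz":0},{"jaw":1,"tx":0,"ty":0,"tz":-0.2,"rx":0,"ry":0,"rz":0},{"jaw":1,"tx":0,"ty":0,"tz":-0.2,"rx":0,"ry":0,"rz":0},{"jaw":1,"tx":0,"ty":0,"tz":0,"rx":0,"ry":0,"rz":0}]'
```

```text
t: 3.67
eef_pos: [0.4193, -0.1849, 0.1575]
tool_rot: [2.206, 2.232, 0.002]
ft_force: [-0.2, -0.6, -3.0]
finger_gap: 0.0095
gripper_force: 55.0
```

```bash
python3 -m pendant '[{"jaw":1,"tx":0.3,"ty":0,"tz":0,"rx":0,"ry":0,"rz":-0.03},{"jaw":1,"tx":0.6,"ty":0,"tz":0,"rx":0,"ry":0,"rz":0},{"jaw":1,"tx":0.6,"ty":0,"tz":0,"rx":0,"ry":0,"rz":0},{"jaw":1,"tx":0.6,"ty":0,"tz":0,"rx":0,"ry":0,"rz":0},{"jaw":1,"tx":0.6,"ty":0,"tz":0,"rx":0,"ry":0,"rz":0},{"jaw":1,"tx":0.6,"ty":0.2,"tz":0,"rx":0,"ry":0,"rz":0},{"jaw":1,"tx":0.4,"ty":0.5,"tz":0,"rx":0,"ry":0,"rz":0},{"jaw":1,"tx":0.3,"ty":0.6,"tz":0,"rx":0,"ry":0,"rz":0}]'
python3 -m pendant '[{"jaw":1,"tx":0.3,"ty":0.6,"tz":0,"rx":0,"ry":0,"rz":0},{"jaw":1,"tx":0.3,"ty":0.6,"tz":0,"rx":0,"ry":0,"rz":0},{"jaw":1,"tx":0.3,"ty":0.6,"tz":0,"rx":0,"ry":0,"rz":0},{"jaw":1,"tx":0.3,"ty":0.6,"tz":0,"rx":0,"ry":0,"rz":0},{"jaw":1,"tx":0.2,"ty":0.5,"tz":0,"rx":0,"ry":0,"rz":0},{"jaw":1,"tx":0.1,"ty":0.3,"tz":0,"rx":0,"ry":0,"rz":0},{"jaw":1,"tx":0,"ty":0,"tz":0,"rx":0,"ry":0,"rz":0},{"jaw":1,"tx":0,"ty":0,"tz":0,"rx":0,"ry":0,"rz":0}]'
python3 - <<'E'
from h import *
print(observe())
d=snap('scene','s2.png')
E
```

```text
t: 4.33
eef_pos: [0.4626, -0.0196, 0.1554]
tool_rot: [-2.178, -2.26, 0.001]
ft_force: [0.4, -0.6, -3.8]
finger_gap: 0.0096
gripper_force: 55.0
t: 5.0
eef_pos: [0.5894, 0.0428, 0.1547]
tool_rot: [-2.179, -2.26, 0.003]
ft_force: [-0.4, -0.1, -2.9]
finger_gap: 0.0094
gripper_force: 55.0
{'t': 5.0, 'joint_positions': array([-4.51715000e-02,  3.45303985e-01,  1.57585681e+00, -1.06695551e-04,
        1.22324364e+00, -8.18807299e-02]), 'qvel': array([-0.01394698, -0.02349509,  0.03031405, -0.00497892,  0.01148916,
       -0.00055036]), 'effort': array([ 3.38033549e-01, -4.42369652e+01, -2.43900633e+01,  1.62350438e-01,
       -2.37018792e-01,  1.27388976e-02]), 'eef_pos': array([0.58941183, 0.04279063, 0.15472794]), 'tool_rot': array([-2.17883494, -2.26040565,  0.00303477]), 'ft_force': array([-0.44258423, -0.13608354, -2.91094639]), 'torque': array([-0.04880888, -0.03831031,  0.00229905]), 'gripper_force': 54.97698783874512, 'finger_gap': 0.00944131516492616}
```

View pics/s2.png

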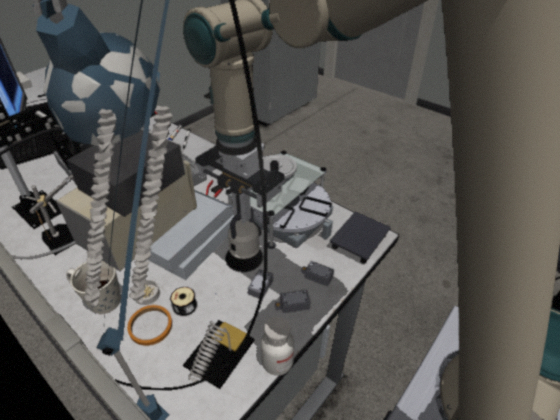

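```bash
python3 -m pendant '[{"jaw":1,"tx":-0.26,"ty":0.36,"tz":0,"rx":0,"ry":0,"rz":0},{"jaw":1,"tx":0,"ty":0,"tz":0.4,"rx":0,"ry":0,"rz":0},{"jaw":1,"tx":0,"ty":0,"tz":0.4,"rx":0,"ry":0,"rz":0},{"jaw":1,"tx":0,"ty":0,"tz":0.3,"rx":0,"ry":0,"rz":0},{"jaw":1,"tx":0,"ty":0,"tz":0,"rx":0,"ry":0,"rz":0},{"jaw":1,"tx":0,"ty":0,"tz":0,"rx":0,"ry":0,"rz":0}]'
python3 - <<'E'
from h import *
np.set_printoptions(precision=4,suppress=True)
print(np.mean([observe()['eef_pos'] for _ in range(3)],0))
for n in('top','scene'):
    d=snap(n);P=cloud(d).reshape(-1,3)
    b=P[(abs(P[:,0]-.604)<.06)&(abs(P[:,1]-.035)<.06)]
    for lo,hi in((.058,.082),(.002,.055)):
        c=b[(b[:,2]>lo)&(b[:,2]<hi)];c=c[np.hypot(c[:,0]-.604,c[:,1]-.035)<.045]
        if len(c)>20:
            A=np.c_[2*c[:,:2],np.ones(len(c))];s=np.linalg.lstsq(A,(c[:,:2]**2).sum(1),rcond=None)[0]
            print(n,lo,len(c),c.mean(0),'fit',s[:2],np.sqrt(s[2]+s[:2]@s[:2]))
E
```

```text
t: 5.55
eef_pos: [0.6034, 0.0318, 0.1113]
tool_rot: [-2.181, -2.258, 0.003]
ft_force: [-0.5, 0.3, -2.5]
finger_gap: 0.0094
gripper_force: 55.0
[0.6034 0.0318 0.1113]
scene 0.058 492 [0.593  0.0391 0.0714] fit [0.5979 0.0368] 0.023903923551043094
scene 0.002 649 [0.5864 0.0505 0.0222] fit [0.6057 0.0326] 0.03800029233898085
```

```bash
python3 -m pendant '[{"jaw":1,"tx":0.05,"ty":0,"tz":0.05,"rx":0,"ry":0,"rz":0},{"jaw":1,"tx":0,"ty":0,"tz":0.05,"rx":0,"ry":0,"rz":0},{"jaw":1,"tx":0,"ty":0,"tz":0.05,"rx":0,"ry":0,"rz":0},{"jaw":1,"tx":0,"ty":0,"tz":0,"rx":0,"ry":0,"rz":0}]'
python3 - <<'E'
from h import *
np.set_printoptions(precision=4,suppress=True)
P=cloud(snap('scene')).reshape(-1,3)
c=P[(P[:,2]>.015)&(P[:,2]<.055)];c=c[np.hypot(c[:,0]-.604,c[:,1]-.035)<.045]
A=np.c_[2*c[:,:2],np.ones(len(c))];s=np.linalg.lstsq(A,(c[:,:2]**2).sum(1),rcond=None)[0]
print(len(c),'fit',s[:2],np.sqrt(s[2]+s[:2]@s[:2]))
E
```

```text
t: 5.98
eef_pos: [0.6049, 0.0341, 0.1055]
tool_rot: [-2.182, -2.26, 0.001]
ft_force: [-1.1, -0.3, -3.2]
finger_gap: 0.0097
gripper_force: 55.0
365 fit [0.6056 0.0339] 0.03653123129302849
```

```bash
python3 -m pendant '[{"jaw":1,"tx":0,"ty":-0.02,"tz":0.03,"rx":0,"ry":0,"rz":0},{"jaw":1,"tx":0,"ty":0,"tz":0,"rx":0,"ry":0,"rz":0}]'
python3 -m pendant '[{"jaw":1,"tx":0,"ty":0,"tz":0.03,"rx":0,"ry":0,"rz":0},{"jaw":1,"tx":0,"ty":0,"tz":0,"rx":0,"ry":0,"rz":0}]'
```

```text
t: 6.2
eef_pos: [0.6044, 0.034, 0.1047]
tool_rot: [2.182, 2.26, 0.0]
ft_force: [-0.6, -0.9, -2.1]
finger_gap: 0.0094
gripper_force: 55.0
t: 6.37
eef_pos: [0.6044, 0.0339, 0.1046]
tool_rot: [2.181, 2.26, 0.0]
ft_force: [-2.3, -0.2, 4.8]
finger_gap: 0.0094
gripper_force: 55.0
```

```bash
python3 -m pendant '[{"jaw":0.6,"tx":0,"ty":0,"tz":0,"rx":0,"ry":0,"rz":0},{"jaw":0.6,"tx":0,"ty":0,"tz":0,"rx":0,"ry":0,"rz":0},{"jaw":0.6,"tx":0,"ty":0,"tz":0,"rx":0,"ry":0,"rz":0},{"jaw":0.6,"tx":0,"ty":0,"tz":-0.3,"rx":0,"ry":0,"rz":0},{"jaw":0.6,"tx":0,"ty":0,"tz":-0.8,"rx":0,"ry":0,"rz":0},{"jaw":0.6,"tx":0,"ty":0,"tz":-0.8,"rx":0,"ry":0,"rz":0},{"jaw":0.6,"tx":0,"ty":0,"tz":-0.8,"rx":0,"ry":0,"rz":0},{"jaw":0.6,"tx":0,"ty":0,"tz":-0.8,"rx":0,"ry":0,"rz":0}]' 
python3 -m pendant '[{"jaw":0.6,"tx":-0.8,"ty":0,"tz":-0.2,"rx":0,"ry":0,"rz":0},{"jaw":0.6,"tx":-0.8,"ty":0,"tz":0,"rx":0,"ry":0,"rz":0.15},{"jaw":0.6,"tx":0,"ty":0,"tz":0,"rx":0,"ry":0,"rz":0.15},{"jaw":0.6,"tx":0,"ty":0,"tz":0,"rx":0,"ry":0,"rz":0.15},{"jaw":0.6,"tx":0,"ty":0,"tz":0,"rx":0,"ry":0,"rz":0.15},{"jaw":0.6,"tx":0,"ty":0,"tz":0,"rx":0,"ry":0,"rz":0.15},{"jaw":0.6,"tx":0,"ty":0,"tz":0,"rx":0,"ry":0,"rz":0.15},{"jaw":0.6,"tx":0,"ty":0,"tz":0,"rx":0,"ry":0,"rz":0.15}]'
python3 -m pendant '[{"jaw":0.6,"tx":0,"ty":0,"tz":0,"rx":0,"ry":0,"rz":0.15},{"jaw":0.6,"tx":0,"ty":0,"tz":0,"rx":0,"ry":0,"rz":0.15},{"jaw":0.6,"tx":0,"ty":0,"tz":0,"rx":0,"ry":0,"rz":0.15},{"jaw":0.6,"tx":0,"ty":0,"tz":0,"rx":0,"ry":0,"rz":0.15},{"jaw":0.6,"tx":0,"ty":0,"tz":0,"rx":0,"ry":0,"rz":0.15},{"jaw":0.6,"tx":0,"ty":0,"tz":0,"rx":0,"ry":0,"rz":0.15},{"jaw":0.6,"tx":0,"ty":0,"tz":0,"rx":0,"ry":0,"rz":0},{"jaw":0.6,"tx":0,"ty":0,"tz":0,"rx":0,"ry":0,"rz":0}]'
python3 - <<'E'
from h import *
np.set_printoptions(precision=4,suppress=True)
P=cloud(snap('scene')).reshape(-1,3)
c=P[(P[:,2]>.015)&(P[:,2]<.055)];c=c[np.hypot(c[:,0]-.604,c[:,1]-.035)<.045]
A=np.c_[2*c[:,:2],np.ones(len(c))];s=np.linalg.lstsq(A,(c[:,:2]**2).sum(1),rcond=None)[0]
print(len(c),'fit',s[:2],np.sqrt(s[2]+s[:2]@s[:2]))
d=snap('wrist','w3.png')
E
```

```text
t: 7.03
eef_pos: [0.6043, 0.0341, 0.2446]
tool_rot: [2.182, 2.26, 0.0]
ft_force: [-0.1, -0.0, 0.7]
finger_gap: 0.0377
gripper_force: 0.0
t: 7.7
eef_pos: [0.6068, -0.03, 0.2511]
tool_rot: [2.908, 1.187, 0.0]
ft_force: [0.0, -0.2, 0.3]
finger_gap: 0.0371
gripper_force: 0.0
t: 8.37
eef_pos: [0.6067, -0.0299, 0.2511]
tool_rot: [3.139, 0.121, 0.0]
ft_force: [-0.8, 0.3, -0.2]
finger_gap: 0.038
gripper_force: 0.0
356 fit [0.6052 0.034 ] 0.036278995158842094
```

View pics/w3.png

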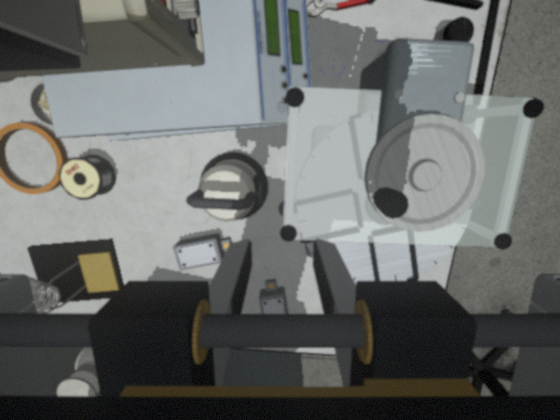

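The lamp stands on the pad at (230,190). The knob is at (390,203), the wheel hub at (427,175), and the guard caps are in view. I'll measure the knob, wheel and caps here.

```bash
python3 - <<'E'
from h import *
np.set_printoptions(precision=4,suppress=True)
d=snap('wrist');g=d['image'].max(2);P=cloud(d)
def dark(u,v,r,z,t=60):
    m=np.zeros(g.shape,np.uint8);m[v-r:v+r,u-r:u+r]=g[v-r:v+r,u-r:u+r]<t
    n,l,s,ce=cv2.connectedComponentsWithStats(m);i=1+np.argmax(s[1:,4]);return s[i,4],ce[i],ray(d,ce[i],z)[0],np.nanmedian(P[l==i],0),np.nanmax(P[l==i][:,2])
print('knob',dark(390,203,24,.1885))
for c in((293,97),(533,107),(503,241),(288,233)): print('cap',dark(*c,14,.110))
q=P.reshape(-1,3);b=q[(np.hypot(q[:,0]-.654,q[:,1]+.147)<.06)&(q[:,2]>.146)&(q[:,2]<.158)]
print('wheel',cv2.minEnclosingCircle(b[:,:2].astype(np.float32)*1000),np.median(b[:,2]))
b=q[(np.hypot(q[:,0]-.6,q[:,1]-.035)<.06)&(q[:,2]>.062)&(q[:,2]<.075)];print('lamptop',cv2.minEnclosingCircle(b[:,:2].astype(np.float32)*1000))
b=q[(np.hypot(q[:,0]-.6,q[:,1]-.035)<.06)&(q[:,2]>.105)&(q[:,2]<.12)];print('bail',cv2.minAreaRect(b[:,:2].astype(np.float32)*1000))
print(observe()['eef_pos'])
E
```

```text
knob (np.int32(696), array([390.4368, 201.5776]), array([ 0.6346, -0.1083,  0.1885]), array([ 0.6345, -0.1087,  0.1885]), np.float64(0.1922044406951295))
cap (np.int32(224), array([293.933 ,  96.9866]), array([ 0.7101, -0.0328,  0.11  ]), array([ 0.7099, -0.0328,  0.1107]), np.float64(0.11270885039150658))
cap (np.int32(279), array([533.3441, 107.5806]), array([ 0.7186, -0.2566,  0.11  ]), array([ 0.7185, -0.2561,  0.1107]), np.float64(0.11244320970423266))
cap (np.int32(184), array([502.9239, 240.8207]), array([ 0.5869, -0.2613,  0.11  ]), array([ 0.587 , -0.2606,  0.1108]), np.float64(0.11283134931190408))
cap (np.int32(160), array([287.5375, 233.1312]), array([ 0.5783, -0.0376,  0.11  ]), array([ 0.5786, -0.0377,  0.1107]), np.float64(0.11218323646537393))
wheel ((652.705322265625, -147.4527130126953), 50.55184555053711) 0.1500659503423491
lamptop ((606.214111328125, 34.355674743652344), 32.57264709472656)
bail ((604.1620483398438, 35.465545654296875), (10.94402027130127, 59.53704833984375), 1.7111073732376099)
[ 0.6066 -0.0299  0.2512]
```

```bash
python3 -m pendant '[{"jaw":0.6,"tx":0,"ty":0,"tz":0,"rx":0,"ry":0,"rz":0.098},{"jaw":0.6,"tx":0.2,"ty":0.7,"tz":0,"rx":0,"ry":0,"rz":0},{"jaw":0.6,"tx":0.2,"ty":0.7,"tz":0,"rx":0,"ry":0,"rz":0},{"jaw":0.6,"tx":0.23,"ty":0.63,"tz":0,"rx":0,"ry":0,"rz":0},{"jaw":0.6,"tx":0,"ty":0,"tz":0.5,"rx":0,"ry":0,"rz":0},{"jaw":0.6,"tx":0,"ty":0,"tz":0.3,"rx":0,"ry":0,"rz":0},{"jaw":0.6,"tx":0,"ty":0,"tz":0,"rx":0,"ry":0,"rz":0}]' 
python3 - <<'E'
from h import *
np.set_printoptions(precision=4,suppress=True)
d=snap('top');P=cloud(d);print(observe()['eef_pos'],observe()['tool_rot'])
E
```

```text
t: 9.1
eef_pos: [0.63, -0.1114, 0.2162]
tool_rot: [-3.14, 0.004, 0.009]
ft_force: [-1.1, 0.2, -0.8]
finger_gap: 0.0375
gripper_force: 0.0
[ 0.6307 -0.1113  0.2178] [-3.1407  0.0034  0.005 ]
```

```bash
python3 -m pendant '[{"jaw":0.6,"tx":0.04,"ty":0,"tz":0.4,"rx":0,"ry":0,"rz":0},{"jaw":0.6,"tx":0,"ty":0,"tz":0.4,"rx":0,"ry":0,"rz":0},{"jaw":0.6,"tx":0,"ty":0,"tz":0.33,"rx":0,"ry":0,"rz":0},{"jaw":1,"tx":0,"ty":0,"tz":0,"rx":0,"ry":0,"rz":0},{"jaw":1,"tx":0,"ty":0,"tz":0,"rx":0,"ry":0,"rz":0},{"jaw":1,"tx":0,"ty":0,"tz":0,"rx":0,"ry":0,"rz":0},{"jaw":1,"tx":0,"ty":0,"tz":0,"rx":0,"ry":0,"rz":0}]' 10
```

```text
t: 9.73
eef_pos: [0.6341, -0.1122, 0.1754]
tool_rot: [3.139, -0.003, 0.004]
ft_force: [0.4, -2.3, -1.2]
finger_gap: 0.021
gripper_force: 10.0
```

```bash
python3 - <<'E'
from h import *
im=cv2.imread('pics/top0.png');d=snap('top')
uv=np.array([(448,256),(521,238),(552,333),(477,349)])/[4,3.5]+[220,120]-.4
p=ray(d,uv,.068)[:,:2];print(p)
ax=np.array([.607,-.149])
a=p[2]-p[1];b=p[3]-p[0]
for v in(a,b,p.mean(0)-ax,p[2]+p[3]-2*ax): print(np.degrees(np.arctan2(-v[1],-v[0])))
print(np.linalg.norm(p.mean(0)-ax))
E
```

```text
[[ 0.56895916 -0.1365976 ]
 [ 0.58296962 -0.1806926 ]
 [ 0.51766572 -0.20001   ]
 [ 0.50531399 -0.15495843]]
16.478628388751194
16.092183844665517
16.76800408902973
16.606284375810006
0.06608266171148262
```

```bash
python3 -m pendant '[{"jaw":1,"tx":0.488,"ty":-0.125,"tz":0,"rx":0,"ry":0,"rz":0},{"jaw":1,"tx":0.488,"ty":0.13,"tz":0,"rx":0,"ry":0,"rz":0},{"jaw":1,"tx":0.363,"ty":0.35,"tz":0,"rx":0,"ry":0,"rz":0},{"jaw":1,"tx":0.148,"ty":0.483,"tz":0,"rx":0,"ry":0,"rz":0},{"jaw":1,"tx":0,"ty":0,"tz":0,"rx":0,"ry":0,"rz":0},{"jaw":1,"tx":0,"ty":0,"tz":0,"rx":0,"ry":0,"rz":0},{"jaw":1,"tx":0,"ty":0,"tz":0,"rx":0,"ry":0,"rz":0}]'
python3 - <<'E'
from h import *
d=snap('top')
for _ in range(4): print(observe()['eef_pos'])
cv2.imwrite('pics/crop2.png',cv2.resize(d['image'][120:240,270:400][:,:,::-1],None,fx=5,fy=5,interpolation=cv2.INTER_CUBIC))
E
```

```text
t: 10.37
eef_pos: [0.6933, -0.1449, 0.1753]
tool_rot: [3.141, -0.005, 0.004]
ft_force: [0.6, -1.5, 2.2]
finger_gap: 0.0206
gripper_force: 10.0
[ 0.69326185 -0.14458047  0.17526991]
[ 0.69326185 -0.14458047  0.17526991]
[ 0.69326185 -0.14458047  0.17526991]
[ 0.69326185 -0.14458047  0.17526991]
```

View pics/crop2.png

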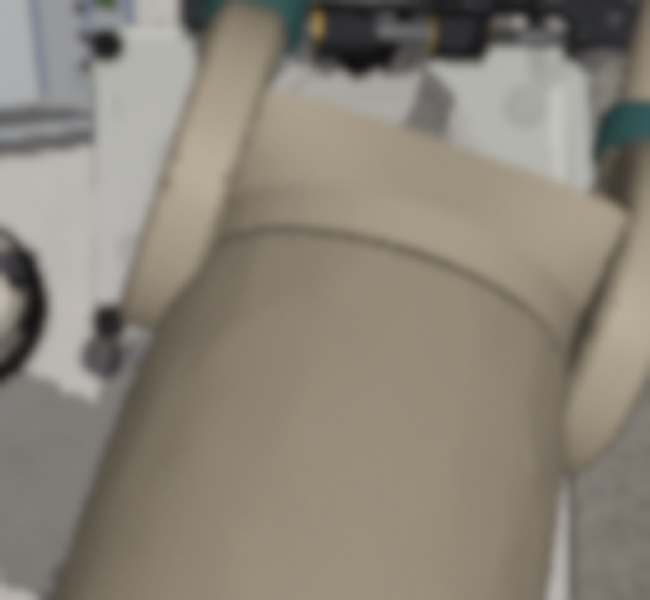

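The top view is blocked by the arm. I'll release the knob, rise and check the nest with the wrist camera.

```bash
python3 -m pendant '[{"jaw":0.6,"tx":0,"ty":0,"tz":0,"rx":0,"ry":0,"rz":0},{"jaw":0.6,"tx":0,"ty":0,"tz":0,"rx":0,"ry":0,"rz":0},{"jaw":0.6,"tx":0,"ty":0,"tz":-0.3,"rx":0,"ry":0,"rz":0},{"jaw":0.5,"tx":0,"ty":0,"tz":-0.8,"rx":0,"ry":0,"rz":0},{"jaw":0.4,"tx":-0.5,"ty":0,"tz":-0.6,"rx":0,"ry":0,"rz":0},{"jaw":0.4,"tx":-0.95,"ty":0,"tz":0,"rx":0,"ry":0,"rz":0},{"jaw":0.4,"tx":-0.95,"ty":0,"tz":0,"rx":0,"ry":0,"rz":0},{"jaw":0.4,"tx":-0.95,"ty":0,"tz":0,"rx":0,"ry":0,"rz":0}]'
python3 -m pendant '[{"jaw":0.4,"tx":-0.95,"ty":0,"tz":0,"rx":0,"ry":0,"rz":0},{"jaw":0.4,"tx":-0.95,"ty":0,"tz":0,"rx":0,"ry":0,"rz":0},{"jaw":0.4,"tx":-0.5,"ty":0,"tz":0,"rx":0,"ry":0,"rz":0},{"jaw":0.4,"tx":0,"ty":0,"tz":0,"rx":0,"ry":0,"rz":0},{"jaw":0.4,"tx":0,"ty":0,"tz":0,"rx":0,"ry":0,"rz":0}]'
python3 - <<'E'
from h import *
snap('wrist','w4.png')
E
```

```text
t: 11.08
eef_pos: [0.5569, -0.1434, 0.2418]
tool_rot: [-3.141, 0.002, 0.0]
ft_force: [0.2, -0.2, -0.4]
finger_gap: 0.0563
gripper_force: 0.0
t: 11.5
eef_pos: [0.462, -0.1436, 0.2425]
tool_rot: [-3.141, 0.005, -0.002]
ft_force: [1.8, 0.5, -0.1]
finger_gap: 0.0562
gripper_force: 0.0
```

View pics/w4.png

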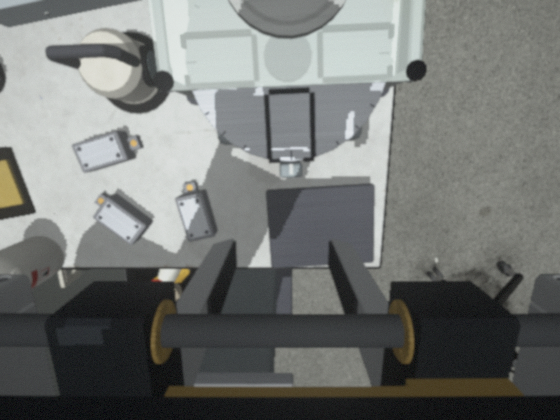

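The nest at (290,125) looks square, lined up with the pointer block at (291,165). Measuring its axis and centre.

```bash
cat > nest.py <<'E'
from h import *
np.set_printoptions(precision=4,suppress=True)
d=snap('wrist');im=d['image'];g=im.max(2)
def nest(u0,v0,u1,v1,thr=50):
    m=np.zeros(g.shape,np.uint8);m[v0:v1,u0:u1]=g[v0:v1,u0:u1]<thr
    n,l,s,ce=cv2.connectedComponentsWithStats(m);i=1+np.argmax(s[1:,4])
    L=[];Rr=[]
    vs,us=np.where(l==i);lo,hi=vs.min(),vs.max();mid=(us.min()+us.max())/2
    print('bbox',us.min(),us.max(),lo,hi,s[i,4])
    for v in range(lo+14,hi-12):
        a=us[(vs==v)&(us<mid)];b=us[(vs==v)&(us>mid)]
        if len(a):L.append((a.min(),v))   # outer edges
        if len(b):Rr.append((b.max(),v))
    o=[]
    for S in(L,Rr):
        p=ray(d,S,.068)[:,:2];f=np.polyfit(p[:,0],p[:,1],1);o.append(f)
        print('side deg',np.degrees(np.arctan(f[0])),'y at .54',np.polyval(f,.54),'resid',np.abs(np.polyval(f,p[:,0])-p[:,1]).mean())
    print('centre y at x=.54',np.mean([np.polyval(f,.54) for f in o]))
    c=us[(vs==lo+3)].mean(); print('inner edge x',ray(d,[(c,lo)],.068)[0],'outer',ray(d,[(c,hi)],.068)[0])
E
python3 - <<'E'
from nest import *
nest(255,80,325,166)
P=cloud(d);print('floor',np.nanmedian(P[105:140,283:297],(0,1)))
print(ray(d,[(416,70)],.11))
print('wall',P[125,270],P[125,310],P[125,312])
E
```

```text
bbox 283 306 91 93 35Traceback (most recent call last):
  File "<stdin>", line 2, in <module>
  File "nest.py", line 16, in nest
    p=ray(d,S,.068)[:,:2];f=np.polyfit(p[:,0],p[:,1],1);o.append(f)
      ~~~^^^^^^^^^^
  File "h.py", line 17, in ray
    p=cv2.undistortPoints(np.array(uv,float).reshape(-1,1,2),d['mtx'],np.array(d['distortion'])).reshape(-1,2)
      ~~~~~~~~~~~~~~~~~~~^^^^^^^^^^^^^^^^^^^^^^^^^^^^^^^^^^^^^^^^^^^^^^^^^^^^^^^^^^^^^^^^^^^^^^^
cv2.error: OpenCV(4.12.0) /io/opencv/modules/calib3d/src/undistort.dispatch.cpp:347: error: (-215:Assertion failed) CV_IS_MAT(_src) && CV_IS_MAT(_dst) && (_src->rows == 1 || _src->cols == 1) && (_dst->rows == 1 || _dst->cols == 1) && _src->cols + _src->rows - 1 == _dst->rows + _dst->cols - 1 && (CV_MAT_TYPE(_src->type) == CV_32FC2 || CV_MAT_TYPE(_src->type) == CV_64FC2) && (CV_MAT_TYPE(_dst->type) == CV_32FC2 || CV_MAT_TYPE(_dst->type) == CV_64FC2) in function 'cvUndistortPointsInternal'
```

```bash
python3 - <<'E'
from nest import *
print(g[125,255:325]);print(g[85:168,291])
nest(258,86,322,162,int((int(g[125,260])+int(g[125,267:272].min()))/2)) 
P=cloud(d);print('floor',np.nanmedian(P[105:140,283:297],(0,1)))
E
```

```text
[137 137 137 136 139 137 134 135 129 110  78  59  48  59  83 112 129 135
 136 138 136 137 137 137 137 134 139 136 140 138 136 137 137 137 139 139
 137 139 138 138 137 137 142 138 140 140 139 138 140 139 140 142 139 127
 104  69  52  50  65  95 124 138 140 141 142 139 142 141 138 140]
[211 200 169 140 108  78  53  48  47  64  96 123 133 138 138 146 140 138
 138 138 138 138 138 139 140 138 139 139 139 139 141 144 140 138 142 138
 140 138 137 136 137 138 138 140 139 138 138 138 138 140 139 141 142 139
 140 139 141 139 135 138 137 136 145 171 204 212 181 137 119 115 115 116
 119 139 167 185 193 174 137 119 158 195 211]
bbox 268 314 89 161 535Traceback (most recent call last):
  File "<stdin>", line 3, in <module>
  File "nest.py", line 16, in nest
    p=ray(d,S,.068)[:,:2];f=np.polyfit(p[:,0],p[:,1],1);o.append(f)
      ~~~^^^^^^^^^^
  File "h.py", line 17, in ray
    p=cv2.undistortPoints(np.array(uv,float).reshape(-1,1,2),d['mtx'],np.array(d['distortion'])).reshape(-1,2)
      ~~~~~~~~~~~~~~~~~~~^^^^^^^^^^^^^^^^^^^^^^^^^^^^^^^^^^^^^^^^^^^^^^^^^^^^^^^^^^^^^^^^^^^^^^^
cv2.error: OpenCV(4.12.0) /io/opencv/modules/calib3d/src/undistort.dispatch.cpp:347: error: (-215:Assertion failed) CV_IS_MAT(_src) && CV_IS_MAT(_dst) && (_src->rows == 1 || _src->cols == 1) && (_dst->rows == 1 || _dst->cols == 1) && _src->cols + _src->rows - 1 == _dst->rows + _dst->cols - 1 && (CV_MAT_TYPE(_src->type) == CV_32FC2 || CV_MAT_TYPE(_src->type) == CV_64FC2) && (CV_MAT_TYPE(_dst->type) == CV_32FC2 || CV_MAT_TYPE(_dst->type) == CV_64FC2) in function 'cvUndistortPointsInternal'
```

```bash
cat > nest.py <<'E'
from h import *
np.set_printoptions(precision=4,suppress=True)
d=snap('wrist');im=d['image'];g=im.max(2).astype(float)
def nest(wl,wr,v0,v1):
    o=[]
    for a,b in(wl,wr):
        S=[]
        for v in range(v0,v1):
            w=np.clip(115-g[v,a:b],0,None)
            if w.sum()>60: S.append(((w*np.arange(a,b)).sum()/w.sum(),v))
        p=ray(d,S,.068)[:,:2];f=np.polyfit(p[:,0],p[:,1],1);o.append(f)
        print('deg',np.degrees(np.arctan(f[0])),'y at .54',np.polyval(f,.54),'resid',np.abs(np.polyval(f,p[:,0])-p[:,1]).mean(),len(S))
    print('centre y',np.mean([np.polyval(f,.54) for f in o]))
E
python3 - <<'E'
from nest import *
nest((258,281),(301,324),98,152)
P=cloud(d);print('floor',np.nanmedian(P[105:140,283:297],(0,1)))
print('inner wall mid x',ray(d,[(291,92)],.068)[0],'outer wall mid',[ray(d,[(u,v)],.068)[0] for u,v in((272,157),(308,159))],g[145:168,272],g[145:168,308])
E
```

```text
deg 2.204767978878523 y at .54 -0.12853102271481023 resid 6.778817562951731e-05 54
deg 2.575775308580158 y at .54 -0.17520875182944035 resid 6.841607509193437e-05 54
centre y -0.1518698872721253
floor [ 0.5459 -0.1517  0.0606]
inner wall mid x [ 0.5751 -0.1534  0.068 ] outer wall mid [array([ 0.5097, -0.1335,  0.068 ]), array([ 0.5076, -0.172 ,  0.068 ])] [133. 137. 157. 197. 206. 176. 142. 129. 129. 127. 133. 150. 172. 175.
 146. 105.  74.  65.  74. 113. 159. 183. 190.] [130. 130. 137. 156. 190. 198. 173. 143. 130. 132. 134. 131. 129. 121.
  97.  64.  53.  67. 100. 124. 140. 162. 169.]
```

The nest axis is at about 2.3° against the dial yaw of 2.2°, so it is square; its centre is (.5397,-.1518). Now I measure the housings again in this wrist view.

```bash
cat > hous.py <<'E'
from h import *
np.set_printoptions(precision=4,suppress=True)
def hous(n='wrist',box=(0.38,.56,-.08,.13)):
    d=snap(n);P=cloud(d);im=d['image'];hsv=cv2.cvtColor(im,cv2.COLOR_RGB2HSV)
    B=(P[...,0]>box[0])&(P[...,0]<box[1])&(P[...,1]>box[2])&(P[...,1]<box[3])
    m=(B&(P[...,2]>.02)&(P[...,2]<.034)).astype(np.uint8)
    k,l,s,ce=cv2.connectedComponentsWithStats(m)
    for i in range(1,k):
        if s[i,4]>100:
            q=P[l==i];(c,(w,h),a)=cv2.minAreaRect(q[:,:2].astype(np.float32)*1000)
            print(n,s[i,4],'c',np.round(c,1),'wh',round(w,1),round(h,1),'long axis deg',round(a if w>h else a+90,1),'z',np.median(q[:,2]))
if __name__=='__main__':
    hous('wrist')
E
python3 hous.py
```

```text
wrist 1513 c [511.8  75.9] wh 35.1 61.3 long axis deg 105.5 z 0.02695973571567184
wrist 1340 c [430.1 -33.2] wh 60.0 36.5 long axis deg 12.0 z 0.027067782149647723
wrist 1377 c [425.1  63.5] wh 60.1 37.4 long axis deg 49.8 z 0.027134698337698215
```

```bash
python3 -m pendant '[{"jaw":0.4,"tx":-0.26,"ty":-0.93,"tz":0.2,"rx":0,"ry":0,"rz":0},{"jaw":0.4,"tx":-0.26,"ty":-0.93,"tz":0.5,"rx":0,"ry":0,"rz":0},{"jaw":0.4,"tx":-0.27,"ty":-0.92,"tz":0.5,"rx":0,"ry":0,"rz":0},{"jaw":0.4,"tx":0,"ty":0,"tz":0.8,"rx":0,"ry":0,"rz":-0.136},{"jaw":0.4,"tx":0,"ty":0,"tz":0.8,"rx":0,"ry":0,"rz":-0.136},{"jaw":0.4,"tx":0,"ty":0,"tz":0.5,"rx":0,"ry":0,"rz":0},{"jaw":0.4,"tx":0,"ty":0,"tz":0,"rx":0,"ry":0,"rz":0},{"jaw":0.4,"tx":0,"ty":0,"tz":0,"rx":0,"ry":0,"rz":0}]' 40
```

```text
t: 12.42
eef_pos: [0.4322, -0.0356, 0.1109]
tool_rot: [-3.123, -0.331, 0.004]
ft_force: [-0.1, 0.1, 0.9]
finger_gap: 0.0565
gripper_force: 0.0
```

```bash
python3 -m pendant '[{"jaw":0.4,"tx":-0.03,"ty":-0.08,"tz":0.5,"rx":0,"ry":0,"rz":0},{"jaw":0.4,"tx":0,"ty":0,"tz":0.6,"rx":0,"ry":0,"rz":0},{"jaw":0.4,"tx":0,"ty":0,"tz":0.6,"rx":0,"ry":0,"rz":0},{"jaw":0.4,"tx":0,"ty":0,"tz":0.35,"rx":0,"ry":0,"rz":0},{"jaw":1,"tx":0,"ty":0,"tz":0,"rx":0,"ry":0,"rz":0},{"jaw":1,"tx":0,"ty":0,"tz":0,"rx":0,"ry":0,"rz":0},{"jaw":1,"tx":0,"ty":0,"tz":0,"rx":0,"ry":0,"rz":0},{"jaw":1,"tx":0,"ty":0,"tz":0,"rx":0,"ry":0,"rz":0}]' 40
python3 -m pendant '[{"jaw":1,"tx":0,"ty":0,"tz":0,"rx":0,"ry":0,"rz":0}]'
```

```text
t: 13.08
eef_pos: [0.4321, -0.0335, 0.0312]
tool_rot: [3.123, 0.33, 0.006]
ft_force: [0.8, 0.5, 1.3]
finger_gap: 0.0355
gripper_force: 40.0
t: 13.17
eef_pos: [0.4321, -0.0335, 0.0312]
tool_rot: [3.123, 0.33, 0.006]
ft_force: [0.5, -0.3, 4.2]
finger_gap: 0.0353
gripper_force: 40.0
```

```bash
python3 -m pendant '[{"jaw":1,"tx":0,"ty":0,"tz":-0.5,"rx":0,"ry":0,"rz":0},{"jaw":1,"tx":0,"ty":0,"tz":-0.8,"rx":0,"ry":0,"rz":0},{"jaw":1,"tx":0,"ty":0,"tz":-0.9,"rx":0,"ry":0,"rz":0},{"jaw":1,"tx":0,"ty":0,"tz":0,"rx":0,"ry":0,"rz":-0.155},{"jaw":1,"tx":0,"ty":0,"tz":0,"rx":0,"ry":0,"rz":-0.155},{"jaw":1,"tx":0,"ty":0,"tz":0,"rx":0,"ry":0,"rz":-0.155},{"jaw":1,"tx":0,"ty":0,"tz":0,"rx":0,"ry":0,"rz":-0.155},{"jaw":1,"tx":0,"ty":0,"tz":0,"rx":0,"ry":0,"rz":-0.155}]'
python3 -m pendant '[{"jaw":1,"tx":0,"ty":0,"tz":0,"rx":0,"ry":0,"rz":-0.155},{"jaw":1,"tx":0,"ty":0,"tz":0,"rx":0,"ry":0,"rz":-0.155},{"jaw":1,"tx":0,"ty":0,"tz":0,"rx":0,"ry":0,"rz":-0.155},{"jaw":1,"tx":0,"ty":0,"tz":0,"rx":0,"ry":0,"rz":-0.155},{"jaw":1,"tx":0,"ty":0,"tz":0,"rx":0,"ry":0,"rz":-0.155},{"jaw":1,"tx":0,"ty":0,"tz":0,"rx":0,"ry":0,"rz":-0.155},{"jaw":1,"tx":0,"ty":0,"tz":0,"rx":0,"ry":0,"rz":-0.155},{"jaw":1,"tx":0,"ty":0,"tz":0,"rx":0,"ry":0,"rz":-0.155}]'
python3 -m pendant '[{"jaw":1,"tx":0,"ty":0,"tz":0,"rx":0,"ry":0,"rz":-0.155},{"jaw":1,"tx":0,"ty":0,"tz":0,"rx":0,"ry":0,"rz":-0.155},{"jaw":1,"tx":0,"ty":0,"tz":0,"rx":0,"ry":0,"rz":-0.155},{"jaw":1,"tx":0,"ty":0,"tz":0,"rx":0,"ry":0,"rz":-0.155},{"jaw":1,"tx":0,"ty":0,"tz":0,"rx":0,"ry":0,"rz":-0.155},{"jaw":1,"tx":0,"ty":0,"tz":0,"rx":0,"ry":0,"rz":-0.155},{"jaw":1,"tx":0,"ty":0,"tz":0,"rx":0,"ry":0,"rz":-0.155},{"jaw":1,"tx":0,"ty":0,"tz":0,"rx":0,"ry":0,"rz":-0.155}]'
python3 -m pendant '[{"jaw":1,"tx":0,"ty":0,"tz":0,"rx":0,"ry":0,"rz":-0.155},{"jaw":1,"tx":0,"ty":0,"tz":0,"rx":0,"ry":0,"rz":-0.155},{"jaw":1,"tx":0,"ty":0,"tz":0,"rx":0,"ry":0,"rz":-0.155},{"jaw":1,"tx":0,"ty":0,"tz":0,"rx":0,"ry":0,"rz":0},{"jaw":1,"tx":0,"ty":0,"tz":0,"rx":0,"ry":0,"rz":0}]'
```

```text
t: 13.83
eef_pos: [0.4302, -0.033, 0.1184]
tool_rot: [2.877, 1.26, 0.001]
ft_force: [0.6, 1.5, -0.2]
finger_gap: 0.0355
gripper_force: 40.0
t: 14.5
eef_pos: [0.4302, -0.033, 0.1182]
tool_rot: [1.953, 2.46, 0.0]
ft_force: [-0.4, -0.4, -0.9]
finger_gap: 0.0355
gripper_force: 40.0
t: 15.17
eef_pos: [0.4302, -0.033, 0.1182]
tool_rot: [0.575, 3.088, -0.0]
ft_force: [-0.4, -0.1, -0.9]
finger_gap: 0.0355
gripper_force: 40.0
t: 15.58
eef_pos: [0.4302, -0.033, 0.1181]
tool_rot: [0.019, 3.141, -0.0]
ft_force: [-0.2, -0.1, -1.8]
finger_gap: 0.0353
gripper_force: 40.0
```

```bash
python3 -m pendant '[{"jaw":1,"tx":0,"ty":0,"tz":0,"rx":0,"ry":0,"rz":-0.064},{"jaw":1,"tx":-0.52,"ty":-0.614,"tz":0,"rx":0,"ry":0,"rz":0},{"jaw":1,"tx":-0.52,"ty":-0.614,"tz":0,"rx":0,"ry":0,"rz":0},{"jaw":1,"tx":-0.52,"ty":-0.614,"tz":0,"rx":0,"ry":0,"rz":0},{"jaw":1,"tx":-0.52,"ty":-0.614,"tz":0,"rx":0,"ry":0,"rz":0},{"jaw":1,"tx":-0.5,"ty":-0.614,"tz":0,"rx":0,"ry":0,"rz":0},{"jaw":1,"tx":0,"ty":0,"tz":0,"rx":0,"ry":0,"rz":0},{"jaw":1,"tx":0,"ty":0,"tz":0,"rx":0,"ry":0,"rz":0}]'
python3 - <<'E'
from h import *
snap('wrist','w5.png')
E
```

```text
t: 16.25
eef_pos: [0.5383, -0.1518, 0.117]
tool_rot: [0.059, -3.14, -0.001]
ft_force: [-0.4, 0.6, -1.0]
finger_gap: 0.0355
gripper_force: 40.0
```

View pics/w5.png

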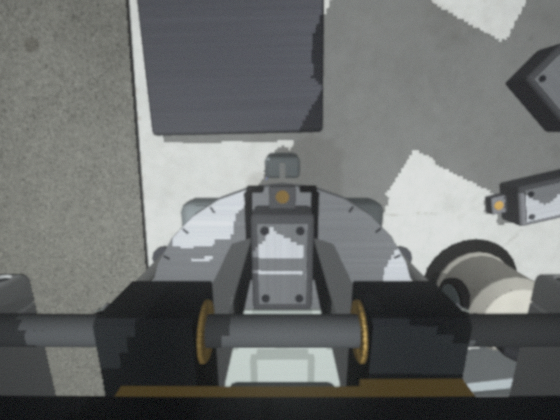

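The wrist view shows the housing over the nest, tab at (283,197) above the slot. Measuring the block's outer edge.

```bash
python3 - <<'E'
from h import *
np.set_printoptions(precision=4,suppress=True)
d=snap('wrist');P=cloud(d)
q=P[190:315,240:330].reshape(-1,3)
b=q[(q[:,2]>.105)&(q[:,2]<.125)&(abs(q[:,1]+.1518)<.012)]
print(len(b),b.min(0),b.max(0),np.median(b[:,2]),np.percentile(b[:,0],[1,99]))
t=P[195:199,278:288].reshape(-1,3);print('tab',np.nanmedian(t,0))
w=q[(q[:,2]>.064)&(q[:,2]<.072)];print('wall minx',np.percentile(w[:,0],[0,1,5]))
E
```

```text
4174 [ 0.5093 -0.1638  0.105 ] [ 0.5766 -0.1398  0.1156] 0.11317763652571988 [0.5098 0.5753]
tab [ 0.5031 -0.1515  0.0966]
wall minx [0.5034 0.5036 0.5047]
```

```bash
python3 -m pendant '[{"jaw":1,"tx":0,"ty":0,"tz":0.2,"rx":0,"ry":0,"rz":0},{"jaw":1,"tx":0,"ty":0,"tz":0.2,"rx":0,"ry":0,"rz":0},{"jaw":1,"tx":0,"ty":0,"tz":0.15,"rx":0,"ry":0,"rz":0},{"jaw":1,"tx":0,"ty":0,"tz":0.05,"rx":0,"ry":0,"rz":0},{"jaw":1,"tx":0,"ty":0,"tz":0,"rx":0,"ry":0,"rz":0}]'
python3 -m pendant '[{"jaw":1,"tx":0,"ty":0,"tz":0.04,"rx":0,"ry":0,"rz":0},{"jaw":1,"tx":0,"ty":0,"tz":0,"rx":0,"ry":0,"rz":0}]'
```

```text
t: 16.77
eef_pos: [0.5376, -0.1507, 0.0927]
tool_rot: [0.066, -3.139, -0.001]
ft_force: [-0.1, -0.2, -0.9]
finger_gap: 0.0355
gripper_force: 40.0
t: 16.93
eef_pos: [0.5385, -0.1514, 0.092]
tool_rot: [-0.065, 3.141, -0.0]
ft_force: [-0.5, 0.4, -1.0]
finger_gap: 0.0356
gripper_force: 40.0
```

```bash
python3 -m pendant '[{"jaw":1,"tx":0,"ty":0,"tz":0.03,"rx":0,"ry":0,"rz":0},{"jaw":1,"tx":0,"ty":0,"tz":0,"rx":0,"ry":0,"rz":0}]'
```

```text
t: 17.1
eef_pos: [0.5388, -0.1516, 0.0912]
tool_rot: [-0.065, 3.14, -0.001]
ft_force: [-0.3, 0.4, 1.2]
finger_gap: 0.0355
gripper_force: 40.0
```

Contact reached. Release, rise and verify.

```bash
python3 -m pendant '[{"jaw":0.45,"tx":0,"ty":0,"tz":0,"rx":0,"ry":0,"rz":0},{"jaw":0.45,"tx":0,"ty":0,"tz":0,"rx":0,"ry":0,"rz":0},{"jaw":0.45,"tx":0,"ty":0,"tz":0,"rx":0,"ry":0,"rz":0},{"jaw":0.45,"tx":0,"ty":0,"tz":-0.3,"rx":0,"ry":0,"rz":0},{"jaw":0.45,"tx":0,"ty":0,"tz":-0.9,"rx":0,"ry":0,"rz":0},{"jaw":0.6,"tx":0,"ty":0,"tz":-0.9,"rx":0,"ry":0,"rz":0},{"jaw":0.6,"tx":0,"ty":0,"tz":-0.9,"rx":0,"ry":0,"rz":0},{"jaw":0.6,"tx":0,"ty":0,"tz":0,"rx":0,"ry":0,"rz":0}]'
python3 - <<'E'
from h import *
np.set_printoptions(precision=4,suppress=True)
d=snap('wrist','w6.png');P=cloud(d).reshape(-1,3)
b=P[(P[:,2]>.08)&(P[:,2]<.095)&(abs(P[:,1]+.1518)<.03)&(abs(P[:,0]-.54)<.05)]
print(len(b),np.median(b[:,2]),np.std(b[:,2]),cv2.minAreaRect(b[:,:2].astype(np.float32)*1000))
E
```

```text
t: 17.77
eef_pos: [0.5424, -0.1531, 0.2184]
tool_rot: [-0.065, 3.128, -0.009]
ft_force: [1.5, -0.9, 1.2]
finger_gap: 0.038
gripper_force: 0.0
2201 0.0870043711032204 0.0009950605665538458 ((540.4788818359375, -151.685302734375), (59.325565338134766, 36.05937957763672), 1.9542804956436157)
```

The housing is seated: centre (.5405,-.1517), top at .087, level. Now to the knob at about (.693,-.145).

```bash
python3 -m pendant '[{"jaw":0.6,"tx":0,"ty":0,"tz":0,"rx":0,"ry":0,"rz":0.053},{"jaw":0.6,"tx":-0.9,"ty":0.1,"tz":0,"rx":0,"ry":0,"rz":0},{"jaw":0.6,"tx":-0.9,"ty":0.1,"tz":0,"rx":0,"ry":0,"rz":0},{"jaw":0.6,"tx":-0.9,"ty":0,"tz":0,"rx":0,"ry":0,"rz":0},{"jaw":0.6,"tx":-0.9,"ty":0,"tz":0,"rx":0,"ry":0,"rz":0},{"jaw":0.6,"tx":-0.2,"ty":0,"tz":0,"rx":0,"ry":0,"rz":0},{"jaw":0.6,"tx":0,"ty":0,"tz":0,"rx":0,"ry":0,"rz":0},{"jaw":0.6,"tx":0,"ty":0,"tz":0,"rx":0,"ry":0,"rz":0}]'
```

```text
t: 18.48
eef_pos: [0.6891, -0.1433, 0.2088]
tool_rot: [-0.0, -3.137, -0.001]
ft_force: [-0.3, 0.1, 0.1]
finger_gap: 0.0374
gripper_force: 0.0
```

```bash
python3 -m pendant '[{"jaw":0.6,"tx":-0.1,"ty":-0.03,"tz":0.3,"rx":0,"ry":0,"rz":0},{"jaw":0.6,"tx":0,"ty":0,"tz":0.3,"rx":0,"ry":0,"rz":0},{"jaw":0.6,"tx":0,"ty":0,"tz":0.28,"rx":0,"ry":0,"rz":0},{"jaw":1,"tx":0,"ty":0,"tz":0,"rx":0,"ry":0,"rz":0},{"jaw":1,"tx":0,"ty":0,"tz":0,"rx":0,"ry":0,"rz":0},{"jaw":1,"tx":0,"ty":0,"tz":0,"rx":0,"ry":0,"rz":0},{"jaw":1,"tx":0,"ty":0,"tz":0,"rx":0,"ry":0,"rz":0}]' 10
```

```text
t: 19.07
eef_pos: [0.6941, -0.1448, 0.1761]
tool_rot: [0.001, 3.141, -0.0]
ft_force: [-0.6, -0.5, -1.5]
finger_gap: 0.0204
gripper_force: 10.0
```

```bash
python3 -m pendant '[{"jaw":1,"tx":0.115,"ty":-0.505,"tz":0,"rx":0,"ry":0,"rz":0},{"jaw":1,"tx":0.352,"ty":-0.38,"tz":0,"rx":0,"ry":0,"rz":0},{"jaw":1,"tx":0.495,"ty":-0.153,"tz":0,"rx":0,"ry":0,"rz":0},{"jaw":1,"tx":0.505,"ty":0.115,"tz":0,"rx":0,"ry":0,"rz":0},{"jaw":1,"tx":0.38,"ty":0.352,"tz":0,"rx":0,"ry":0,"rz":0},{"jaw":1,"tx":0.153,"ty":0.495,"tz":0,"rx":0,"ry":0,"rz":0},{"jaw":1,"tx":-0.115,"ty":0.505,"tz":0,"rx":0,"ry":0,"rz":0},{"jaw":1,"tx":-0.352,"ty":0.38,"tz":0,"rx":0,"ry":0,"rz":0}]'
```

```text
t: 19.73
eef_pos: [0.632, -0.1135, 0.1766]
tool_rot: [0.001, 3.141, -0.007]
ft_force: [2.4, -9.3, -4.8]
finger_gap: 0.021
gripper_force: 10.0
```

```bash
python3 -m pendant '[{"jaw":1,"tx":-0.495,"ty":0.153,"tz":0,"rx":0,"ry":0,"rz":0},{"jaw":1,"tx":-0.505,"ty":-0.115,"tz":0,"rx":0,"ry":0,"rz":0},{"jaw":1,"tx":-0.38,"ty":-0.352,"tz":0,"rx":0,"ry":0,"rz":0},{"jaw":1,"tx":-0.153,"ty":-0.495,"tz":0,"rx":0,"ry":0,"rz":0},{"jaw":1,"tx":0.115,"ty":-0.505,"tz":0,"rx":0,"ry":0,"rz":0},{"jaw":1,"tx":0.352,"ty":-0.38,"tz":0,"rx":0,"ry":0,"rz":0},{"jaw":1,"tx":0.495,"ty":-0.153,"tz":0,"rx":0,"ry":0,"rz":0},{"jaw":1,"tx":0.505,"ty":0.115,"tz":0,"rx":0,"ry":0,"rz":0}]'
python3 -m pendant '[{"jaw":1,"tx":0.38,"ty":0.352,"tz":0,"rx":0,"ry":0,"rz":0},{"jaw":1,"tx":0.153,"ty":0.495,"tz":0,"rx":0,"ry":0,"rz":0},{"jaw":1,"tx":-0.115,"ty":0.505,"tz":0,"rx":0,"ry":0,"rz":0},{"jaw":1,"tx":-0.352,"ty":0.38,"tz":0,"rx":0,"ry":0,"rz":0},{"jaw":1,"tx":-0.495,"ty":0.153,"tz":0,"rx":0,"ry":0,"rz":0},{"jaw":1,"tx":-0.505,"ty":-0.115,"tz":0,"rx":0,"ry":0,"rz":0},{"jaw":1,"tx":-0.38,"ty":-0.352,"tz":0,"rx":0,"ry":0,"rz":0},{"jaw":1,"tx":-0.153,"ty":-0.495,"tz":0,"rx":0,"ry":0,"rz":0}]'
python3 -m pendant '[{"jaw":1,"tx":0,"ty":0,"tz":0,"rx":0,"ry":0,"rz":0},{"jaw":1,"tx":0,"ty":0,"tz":0,"rx":0,"ry":0,"rz":0}]'
```

```text
t: 20.4
eef_pos: [0.6374, -0.1839, 0.1763]
tool_rot: [0.004, 3.136, -0.003]
ft_force: [4.3, 3.5, -1.0]
finger_gap: 0.021
gripper_force: 10.0
t: 21.07
eef_pos: [0.6945, -0.1435, 0.1766]
tool_rot: [0.003, -3.14, -0.001]
ft_force: [-7.8, 1.9, 5.6]
finger_gap: 0.0206
gripper_force: 10.0
t: 21.23
eef_pos: [0.6948, -0.1463, 0.1766]
tool_rot: [0.002, 3.14, -0.003]
ft_force: [-0.3, 0.1, 2.4]
finger_gap: 0.0206
gripper_force: 10.0
```

```bash
python3 -m pendant '[{"jaw":0.6,"tx":0,"ty":0,"tz":0,"rx":0,"ry":0,"rz":0},{"jaw":0.6,"tx":0,"ty":0,"tz":0,"rx":0,"ry":0,"rz":0},{"jaw":0.6,"tx":0,"ty":0,"tz":-0.4,"rx":0,"ry":0,"rz":0},{"jaw":0.5,"tx":0.3,"ty":0,"tz":-0.8,"rx":0,"ry":0,"rz":0},{"jaw":0.4,"tx":0.9,"ty":0,"tz":0,"rx":0,"ry":0,"rz":0},{"jaw":0.4,"tx":0.9,"ty":0,"tz":0,"rx":0,"ry":0,"rz":0},{"jaw":0.4,"tx":0.9,"ty":0,"tz":0,"rx":0,"ry":0,"rz":0},{"jaw":0.4,"tx":0,"ty":0,"tz":0,"rx":0,"ry":0,"rz":0}]'
python3 - <<'E'
from h import *
snap('wrist','w7.png')
E
```

```text
t: 21.9
eef_pos: [0.5667, -0.1423, 0.2235]
tool_rot: [-0.0, -3.135, -0.003]
ft_force: [-0.6, -0.9, -0.3]
finger_gap: 0.0565
gripper_force: 0.0
```

View pics/w7.png

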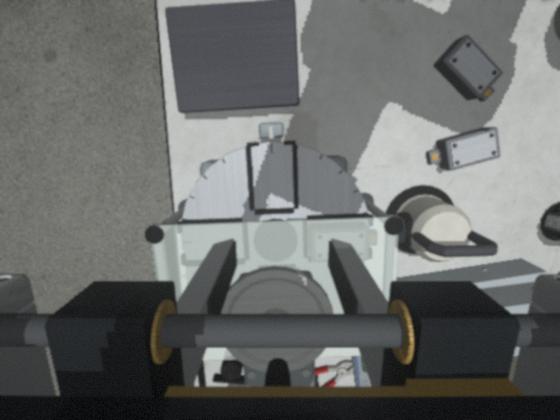

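The second, empty nest is at the pointer (273,178), the first housing is at the lamp station under the guard (340,242), and the lamp is on its pad. Checking angle and lamp pose.

```bash
cat >> nest.py <<'E'
def lamp():
    P=cloud(snap('scene')).reshape(-1,3)
    c=P[(P[:,2]>.015)&(P[:,2]<.055)];c=c[np.hypot(c[:,0]-.604,c[:,1]-.035)<.045]
    A=np.c_[2*c[:,:2],np.ones(len(c))];s=np.linalg.lstsq(A,(c[:,:2]**2).sum(1),rcond=None)[0]
    print('lamp',len(c),s[:2],np.sqrt(s[2]+s[:2]@s[:2]))
E
python3 - <<'E'
from nest import *
nest((240,262),(286,308),155,202)
lamp()
import hous;hous.hous()
E
```

```text
deg 2.3741689304488816 y at .54 -0.1746508008570236 resid 0.00015783530563518244 47
deg 2.1594232867328187 y at .54 -0.12821540442536256 resid 5.13887914019254e-05 47
centre y -0.15143310264119308
lamp 359 [0.6054 0.0339] 0.03648382868754802
wrist 2176 c [424.8  63.1] wh 60.3 37.1 long axis deg 49.9 z 0.02701670012319396
wrist 1736 c [512.1  75.9] wh 36.4 59.6 long axis deg 106.0 z 0.027081091782182404
```

```bash
python3 -m pendant '[{"jaw":0.4,"tx":0.2,"ty":0.816,"tz":0,"rx":0,"ry":0,"rz":0},{"jaw":0.4,"tx":0.2,"ty":0.816,"tz":0,"rx":0,"ry":0,"rz":0},{"jaw":0.4,"tx":0.2,"ty":0.816,"tz":0,"rx":0,"ry":0,"rz":0},{"jaw":0.4,"tx":0.2,"ty":0.816,"tz":0,"rx":0,"ry":0,"rz":0},{"jaw":0.4,"tx":0.2,"ty":0.816,"tz":0,"rx":0,"ry":0,"rz":0},{"jaw":0.4,"tx":0.2,"ty":0.816,"tz":0,"rx":0,"ry":0,"rz":0},{"jaw":0.4,"tx":0.2,"ty":0.816,"tz":0,"rx":0,"ry":0,"rz":0},{"jaw":0.4,"tx":0,"ty":0,"tz":0,"rx":0,"ry":0,"rz":0.15}]' 40
python3 -m pendant '[{"jaw":0.4,"tx":0,"ty":0,"tz":0,"rx":0,"ry":0,"rz":0.15},{"jaw":0.4,"tx":0,"ty":0,"tz":0,"rx":0,"ry":0,"rz":0.15},{"jaw":0.4,"tx":0,"ty":0,"tz":0,"rx":0,"ry":0,"rz":0.15},{"jaw":0.4,"tx":0,"ty":0,"tz":0,"rx":0,"ry":0,"rz":0.15},{"jaw":0.4,"tx":0,"ty":0,"tz":0,"rx":0,"ry":0,"rz":0.15},{"jaw":0.4,"tx":0,"ty":0,"tz":0,"rx":0,"ry":0,"rz":0.15},{"jaw":0.4,"tx":0,"ty":0,"tz":0,"rx":0,"ry":0,"rz":0.15},{"jaw":0.4,"tx":0,"ty":0,"tz":0,"rx":0,"ry":0,"rz":0.15}]'
python3 -m pendant '[{"jaw":0.4,"tx":0,"ty":0,"tz":0,"rx":0,"ry":0,"rz":0.15},{"jaw":0.4,"tx":0,"ty":0,"tz":0,"rx":0,"ry":0,"rz":0.15},{"jaw":0.4,"tx":0,"ty":0,"tz":0.5,"rx":0,"ry":0,"rz":0},{"jaw":0.4,"tx":0,"ty":0,"tz":0.5,"rx":0,"ry":0,"rz":0},{"jaw":0.4,"tx":0,"ty":0,"tz":0.5,"rx":0,"ry":0,"rz":0},{"jaw":0.4,"tx":0,"ty":0,"tz":0,"rx":0,"ry":0,"rz":0},{"jaw":0.4,"tx":0,"ty":0,"tz":0,"rx":0,"ry":0,"rz":0}]'
```

```text
t: 22.77
eef_pos: [0.5183, 0.0899, 0.2237]
tool_rot: [-0.18, -3.136, -0.006]
ft_force: [-0.0, -0.3, -0.1]
finger_gap: 0.0564
gripper_force: 0.0
t: 23.43
eef_pos: [0.5204, 0.0846, 0.2235]
tool_rot: [1.595, 2.706, 0.001]
ft_force: [1.1, -0.2, -1.3]
finger_gap: 0.0563
gripper_force: 0.0
t: 24.02
eef_pos: [0.5191, 0.0843, 0.1628]
tool_rot: [-1.895, -2.504, 0.002]
ft_force: [0.1, -0.3, 0.1]
finger_gap: 0.0562
gripper_force: 0.0
```

```bash
python3 -m pendant '[{"jaw":0.4,"tx":0.105,"ty":-0.215,"tz":0.4,"rx":0,"ry":0,"rz":0},{"jaw":0.4,"tx":0,"ty":0,"tz":0.6,"rx":0,"ry":0,"rz":0},{"jaw":0.4,"tx":0,"ty":0,"tz":0.5,"rx":0,"ry":0,"rz":0},{"jaw":0.4,"tx":0,"ty":0,"tz":0,"rx":0,"ry":0,"rz":0},{"jaw":0.4,"tx":0,"ty":0,"tz":0,"rx":0,"ry":0,"rz":0}]'
```

```text
t: 24.43
eef_pos: [0.51, 0.0858, 0.1042]
tool_rot: [1.896, 2.505, 0.001]
ft_force: [0.2, -0.5, 0.1]
finger_gap: 0.0566
gripper_force: 0.0
```

```bash
python3 -m pendant '[{"jaw":0.4,"tx":0,"ty":0,"tz":0.6,"rx":0,"ry":0,"rz":0},{"jaw":0.4,"tx":0,"ty":0,"tz":0.6,"rx":0,"ry":0,"rz":0},{"jaw":0.4,"tx":0,"ty":0,"tz":0.6,"rx":0,"ry":0,"rz":0},{"jaw":0.4,"tx":0,"ty":0,"tz":0,"rx":0,"ry":0,"rz":0},{"jaw":1,"tx":0,"ty":0,"tz":0,"rx":0,"ry":0,"rz":0},{"jaw":1,"tx":0,"ty":0,"tz":0,"rx":0,"ry":0,"rz":0},{"jaw":1,"tx":0,"ty":0,"tz":0,"rx":0,"ry":0,"rz":0},{"jaw":1,"tx":0,"ty":0,"tz":0,"rx":0,"ry":0,"rz":0}]' 40
python3 -m pendant '[{"jaw":1,"tx":0,"ty":0,"tz":0,"rx":0,"ry":0,"rz":0},{"jaw":1,"tx":0,"ty":0,"tz":-0.4,"rx":0,"ry":0,"rz":0},{"jaw":1,"tx":0,"ty":0,"tz":-0.8,"rx":0,"ry":0,"rz":0},{"jaw":1,"tx":0,"ty":0,"tz":-0.9,"rx":0,"ry":0,"rz":0},{"jaw":1,"tx":0,"ty":0,"tz":0,"rx":0,"ry":0,"rz":0}]'
```

```text
t: 25.1
eef_pos: [0.5107, 0.0856, 0.0335]
tool_rot: [1.895, 2.502, 0.004]
ft_force: [-0.6, 0.2, 4.1]
finger_gap: 0.0354
gripper_force: 40.0
t: 25.52
eef_pos: [0.5138, 0.0858, 0.1223]
tool_rot: [1.89, 2.497, 0.013]
ft_force: [1.3, -0.6, -0.7]
finger_gap: 0.0354
gripper_force: 40.0
```

```bash
python3 -m pendant '[{"jaw":1,"tx":0,"ty":-0.5,"tz":0,"rx":0,"ry":0,"rz":0.0},{"jaw":1,"tx":0,"ty":-0.5,"tz":0,"rx":0,"ry":0,"rz":0.155},{"jaw":1,"tx":0,"ty":0,"tz":0,"rx":0,"ry":0,"rz":0.155},{"jaw":1,"tx":0,"ty":0,"tz":0,"rx":0,"ry":0,"rz":0.155},{"jaw":1,"tx":0,"ty":0,"tz":0,"rx":0,"ry":0,"rz":0.155},{"jaw":1,"tx":0,"ty":0,"tz":0,"rx":0,"ry":0,"rz":0.155},{"jaw":1,"tx":0,"ty":0,"tz":0,"rx":0,"ry":0,"rz":0.155},{"jaw":1,"tx":0,"ty":0,"tz":0,"rx":0,"ry":0,"rz":0.155}]'
python3 -m pendant '[{"jaw":1,"tx":0,"ty":0,"tz":0,"rx":0,"ry":0,"rz":0.155},{"jaw":1,"tx":0,"ty":0,"tz":0,"rx":0,"ry":0,"rz":0.155},{"jaw":1,"tx":0,"ty":0,"tz":0,"rx":0,"ry":0,"rz":0.155},{"jaw":1,"tx":0,"ty":0,"tz":0,"rx":0,"ry":0,"rz":0.155},{"jaw":1,"tx":0,"ty":0,"tz":0,"rx":0,"ry":0,"rz":0.155},{"jaw":1,"tx":0,"ty":0,"tz":0,"rx":0,"ry":0,"rz":0.155},{"jaw":1,"tx":0,"ty":0,"tz":0,"rx":0,"ry":0,"rz":0.155},{"jaw":1,"tx":0,"ty":0,"tz":0,"rx":0,"ry":0,"rz":0}]'
python3 -m pendant '[{"jaw":1,"tx":0,"ty":0,"tz":0,"rx":0,"ry":0,"rz":0},{"jaw":1,"tx":0,"ty":0,"tz":0,"rx":0,"ry":0,"rz":0}]'
```

```text
t: 26.18
eef_pos: [0.4704, 0.0747, 0.1157]
tool_rot: [2.766, 1.488, 0.0]
ft_force: [0.1, 0.1, 0.7]
finger_gap: 0.0352
gripper_force: 40.0
t: 26.85
eef_pos: [0.4704, 0.0747, 0.1156]
tool_rot: [3.134, 0.218, 0.0]
ft_force: [0.1, 0.7, -0.8]
finger_gap: 0.0356
gripper_force: 40.0
t: 27.02
eef_pos: [0.4705, 0.0747, 0.1156]
tool_rot: [3.133, 0.225, 0.0]
ft_force: [0.1, 0.0, -0.3]
finger_gap: 0.0355
gripper_force: 40.0
```

```bash
python3 -m pendant '[{"jaw":1,"tx":0,"ty":0,"tz":0,"rx":0,"ry":0,"rz":0.133},{"jaw":1,"tx":0.231,"ty":0.816,"tz":0,"rx":0,"ry":0,"rz":0},{"jaw":1,"tx":0.231,"ty":0.816,"tz":0,"rx":0,"ry":0,"rz":0},{"jaw":1,"tx":0.231,"ty":0.816,"tz":0,"rx":0,"ry":0,"rz":0},{"jaw":1,"tx":0.231,"ty":0.816,"tz":0,"rx":0,"ry":0,"rz":0},{"jaw":1,"tx":0.231,"ty":0.816,"tz":0,"rx":0,"ry":0,"rz":0},{"jaw":1,"tx":0.231,"ty":0.816,"tz":0,"rx":0,"ry":0,"rz":0},{"jaw":1,"tx":0.231,"ty":0.816,"tz":0,"rx":0,"ry":0,"rz":0}]'
python3 -m pendant '[{"jaw":1,"tx":0,"ty":0,"tz":0,"rx":0,"ry":0,"rz":0},{"jaw":1,"tx":0,"ty":0,"tz":0,"rx":0,"ry":0,"rz":0}]'
python3 - <<'E'
from h import *
np.set_printoptions(precision=4,suppress=True)
d=snap('wrist','w8.png');P=cloud(d).reshape(-1,3)
b=P[(P[:,2]>.095)&(P[:,2]<.125)&(abs(P[:,1]+.1515)<.012)&(abs(P[:,0]-.54)<.05)]
print(len(b),np.percentile(b[:,0],[0,1,99,100]),np.percentile(b[:,2],[5,50,95]))
E
```

```text
t: 27.68
eef_pos: [0.5438, -0.1529, 0.1156]
tool_rot: [3.141, 0.061, 0.0]
ft_force: [0.0, -0.0, -1.4]
finger_gap: 0.0355
gripper_force: 40.0
t: 27.85
eef_pos: [0.544, -0.1529, 0.1153]
tool_rot: [-3.141, -0.055, 0.0]
ft_force: [0.2, 0.6, 0.1]
finger_gap: 0.0357
gripper_force: 40.0
4992 [0.5072 0.5086 0.5894 0.59  ] [0.1056 0.1088 0.1101]
```

View pics/w8.png

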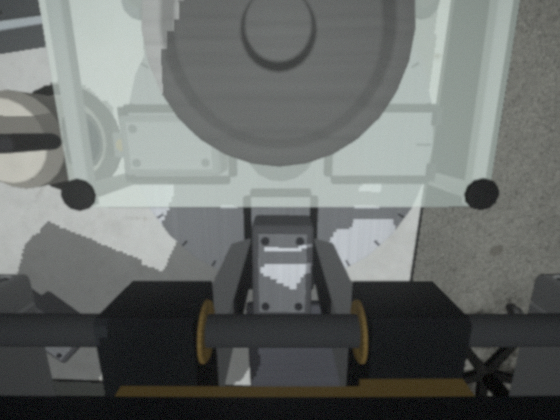

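The block's inner top edge is near v≈220, just short of the guard edge at v≈205. Computing its x.

```bash
python3 - <<'E'
from h import *
np.set_printoptions(precision=4,suppress=True)
d=snap('wrist');P=cloud(d)
for v in range(200,236,2): print(v,P[v,275],d['image'][v,275].max())
print(ray(d,[(257,306),(310,306)],.1088))
b=P[222:300,255:312].reshape(-1,3);b=b[(b[:,2]>.106)&(b[:,2]<.113)];print(cv2.minAreaRect(b[:,:2].astype(np.float32)*1000))
E
```

```text
200 [ 0.5781 -0.1461  0.1071] 187
202 [ 0.5768 -0.1461  0.1068] 189
204 [ 0.5756 -0.1461  0.1065] 183
206 [ 0.5633 -0.1455  0.0601] 142
208 [ 0.5616 -0.1455  0.0593] 125
210 [ 0.5603 -0.1456  0.0602] 121
212 [ 0.559  -0.1456  0.061 ] 121
214 [ 0.5577 -0.1457  0.0616] 104
216 [ 0.564  -0.1461  0.09  ] 71
218 [ 0.5638 -0.1462  0.0939] 60
220 [ 0.5635 -0.1463  0.0969] 62
222 [ 0.5638 -0.1464  0.1022] 66
224 [ 0.5641 -0.1465  0.1075] 68
226 [ 0.5627 -0.1465  0.1068] 78
228 [ 0.5618 -0.1466  0.1078] 82
230 [ 0.5605 -0.1466  0.1075] 84
232 [ 0.5594 -0.1466  0.1078] 84
234 [ 0.5583 -0.1467  0.1081] 105
[[ 0.512  -0.1371  0.1088]
 [ 0.5131 -0.1694  0.1088]]
((540.3883056640625, -152.1375732421875), (48.27396011352539, 33.67659378051758), 1.085908055305481)
```

```bash
python3 -m pendant '[{"jaw":1,"tx":0.15,"ty":-0.03,"tz":0,"rx":0,"ry":0,"rz":0},{"jaw":1,"tx":0,"ty":0,"tz":0.2,"rx":0,"ry":0,"rz":0},{"jaw":1,"tx":0,"ty":0,"tz":0.2,"rx":0,"ry":0,"rz":0},{"jaw":1,"tx":0,"ty":0,"tz":0.08,"rx":0,"ry":0,"rz":0},{"jaw":1,"tx":0,"ty":0,"tz":0,"rx":0,"ry":0,"rz":0},{"jaw":1,"tx":0,"ty":0,"tz":0,"rx":0,"ry":0,"rz":0}]'
python3 -m pendant '[{"jaw":1,"tx":0,"ty":0,"tz":0.04,"rx":0,"ry":0,"rz":0},{"jaw":1,"tx":0,"ty":0,"tz":0,"rx":0,"ry":0,"rz":0}]'
```

```text
t: 28.45
eef_pos: [0.5491, -0.1493, 0.0959]
tool_rot: [-3.14, -0.058, 0.002]
ft_force: [1.1, 0.8, -0.1]
finger_gap: 0.0353
gripper_force: 40.0
t: 28.62
eef_pos: [0.5495, -0.1498, 0.0948]
tool_rot: [-3.141, -0.058, 0.0]
ft_force: [1.0, -0.2, -0.8]
finger_gap: 0.0355
gripper_force: 40.0
```

```bash
python3 -m pendant '[{"jaw":1,"tx":0,"ty":0.04,"tz":0.03,"rx":0,"ry":0,"rz":0},{"jaw":1,"tx":0,"ty":0,"tz":0,"rx":0,"ry":0,"rz":0}]'
python3 -m pendant '[{"jaw":1,"tx":0,"ty":0,"tz":0.03,"rx":0,"ry":0,"rz":0},{"jaw":1,"tx":0,"ty":0,"tz":0,"rx":0,"ry":0,"rz":0}]'
```

```text
t: 28.78
eef_pos: [0.5497, -0.1518, 0.0936]
tool_rot: [3.141, 0.057, 0.0]
ft_force: [0.8, 0.4, 0.2]
finger_gap: 0.0358
gripper_force: 40.0
t: 28.95
eef_pos: [0.5497, -0.1517, 0.0936]
tool_rot: [3.14, 0.058, 0.001]
ft_force: [-1.5, 0.7, 5.8]
finger_gap: 0.0354
gripper_force: 40.0
```

```bash
python3 -m pendant '[{"jaw":0.45,"tx":0,"ty":0,"tz":0,"rx":0,"ry":0,"rz":0},{"jaw":0.45,"tx":0,"ty":0,"tz":0,"rx":0,"ry":0,"rz":0},{"jaw":0.45,"tx":0,"ty":0,"tz":0,"rx":0,"ry":0,"rz":0},{"jaw":0.45,"tx":0,"ty":0,"tz":-0.3,"rx":0,"ry":0,"rz":0},{"jaw":0.45,"tx":-0.3,"ty":0,"tz":-0.9,"rx":0,"ry":0,"rz":0},{"jaw":0.6,"tx":-0.7,"ty":0,"tz":-0.9,"rx":0,"ry":0,"rz":0},{"jaw":0.6,"tx":-0.7,"ty":0,"tz":-0.9,"rx":0,"ry":0,"rz":0},{"jaw":0.6,"tx":0,"ty":0,"tz":0,"rx":0,"ry":0,"rz":0}]'
python3 - <<'E'
from h import *
np.set_printoptions(precision=4,suppress=True)
d=snap('wrist','w9.png');P=cloud(d).reshape(-1,3)
b=P[(P[:,2]>.08)&(P[:,2]<.095)&(abs(P[:,1]+.1518)<.03)&(abs(P[:,0]-.54)<.05)]
print(len(b),np.median(b[:,2]),np.std(b[:,2]),cv2.minAreaRect(b[:,:2].astype(np.float32)*1000))
E
```

```text
t: 29.62
eef_pos: [0.4858, -0.1548, 0.2123]
tool_rot: [3.136, 0.057, 0.011]
ft_force: [0.7, -0.2, 0.1]
finger_gap: 0.038
gripper_force: 0.0
2580 0.08710603657018084 0.0009548520316748818 ((540.4431762695312, -151.57037353515625), (60.316158294677734, 35.55459976196289), 1.456809401512146)
```

Second housing seated at (.5404,-.1516), top .087. Now the knob again.

```bash
python3 -m pendant '[{"jaw":0.6,"tx":0,"ty":0,"tz":-0.1,"rx":0,"ry":0,"rz":0.047},{"jaw":0.6,"tx":0.9,"ty":-0.04,"tz":0,"rx":0,"ry":0,"rz":0},{"jaw":0.6,"tx":0.9,"ty":-0.04,"tz":0,"rx":0,"ry":0,"rz":0},{"jaw":0.6,"tx":0.9,"ty":-0.04,"tz":0,"rx":0,"ry":0,"rz":0},{"jaw":0.6,"tx":0.9,"ty":-0.04,"tz":0,"rx":0,"ry":0,"rz":0},{"jaw":0.6,"tx":0.9,"ty":-0.04,"tz":0,"rx":0,"ry":0,"rz":0},{"jaw":0.6,"tx":0.7,"ty":-0.03,"tz":0,"rx":0,"ry":0,"rz":0},{"jaw":0.6,"tx":0,"ty":0,"tz":0,"rx":0,"ry":0,"rz":0}]'
python3 -m pendant '[{"jaw":0.6,"tx":0,"ty":0,"tz":0,"rx":0,"ry":0,"rz":0}]'
```

```text
t: 30.33
eef_pos: [0.6998, -0.1439, 0.2059]
tool_rot: [-3.14, -0.002, -0.001]
ft_force: [0.6, -0.2, -0.0]
finger_gap: 0.0378
gripper_force: 0.0
t: 30.42
eef_pos: [0.6953, -0.1441, 0.2067]
tool_rot: [-3.14, -0.001, 0.006]
ft_force: [-0.2, -0.2, 0.2]
finger_gap: 0.0375
gripper_force: 0.0
```

```bash
python3 -m pendant '[{"jaw":0.6,"tx":-0.04,"ty":0.03,"tz":0.3,"rx":0,"ry":0,"rz":0},{"jaw":0.6,"tx":0,"ty":0,"tz":0.3,"rx":0,"ry":0,"rz":0},{"jaw":0.6,"tx":0,"ty":0,"tz":0.17,"rx":0,"ry":0,"rz":0},{"jaw":1,"tx":0,"ty":0,"tz":0,"rx":0,"ry":0,"rz":0},{"jaw":1,"tx":0,"ty":0,"tz":0,"rx":0,"ry":0,"rz":0},{"jaw":1,"tx":0,"ty":0,"tz":0,"rx":0,"ry":0,"rz":0},{"jaw":1,"tx":0,"ty":0,"tz":0,"rx":0,"ry":0,"rz":0}]' 10
```

```text
t: 31.0
eef_pos: [0.6928, -0.146, 0.1801]
tool_rot: [3.141, -0.001, 0.001]
ft_force: [0.4, 0.5, -0.8]
finger_gap: 0.0205
gripper_force: 10.0
```

```bash
python3 -m pendant '[{"jaw":1,"tx":-0.115,"ty":0.505,"tz":0,"rx":0,"ry":0,"rz":0},{"jaw":1,"tx":-0.352,"ty":0.38,"tz":0,"rx":0,"ry":0,"rz":0},{"jaw":1,"tx":-0.495,"ty":0.153,"tz":0,"rx":0,"ry":0,"rz":0},{"jaw":1,"tx":-0.505,"ty":-0.115,"tz":0,"rx":0,"ry":0,"rz":0},{"jaw":1,"tx":-0.38,"ty":-0.352,"tz":0,"rx":0,"ry":0,"rz":0},{"jaw":1,"tx":-0.153,"ty":-0.495,"tz":0,"rx":0,"ry":0,"rz":0},{"jaw":1,"tx":0.115,"ty":-0.505,"tz":0,"rx":0,"ry":0,"rz":0},{"jaw":1,"tx":0.352,"ty":-0.38,"tz":0,"rx":0,"ry":0,"rz":0}]'
python3 -m pendant '[{"jaw":1,"tx":0.495,"ty":-0.153,"tz":0,"rx":0,"ry":0,"rz":0},{"jaw":1,"tx":0.505,"ty":0.115,"tz":0,"rx":0,"ry":0,"rz":0},{"jaw":1,"tx":0.38,"ty":0.352,"tz":0,"rx":0,"ry":0,"rz":0},{"jaw":1,"tx":0.153,"ty":0.495,"tz":0,"rx":0,"ry":0,"rz":0},{"jaw":1,"tx":-0.115,"ty":0.505,"tz":0,"rx":0,"ry":0,"rz":0},{"jaw":1,"tx":-0.352,"ty":0.38,"tz":0,"rx":0,"ry":0,"rz":0},{"jaw":1,"tx":-0.495,"ty":0.153,"tz":0,"rx":0,"ry":0,"rz":0},{"jaw":1,"tx":-0.505,"ty":-0.115,"tz":0,"rx":0,"ry":0,"rz":0}]'
python3 -m pendant '[{"jaw":1,"tx":-0.38,"ty":-0.352,"tz":0,"rx":0,"ry":0,"rz":0},{"jaw":1,"tx":-0.153,"ty":-0.495,"tz":0,"rx":0,"ry":0,"rz":0},{"jaw":1,"tx":0.115,"ty":-0.505,"tz":0,"rx":0,"ry":0,"rz":0},{"jaw":1,"tx":0.352,"ty":-0.38,"tz":0,"rx":0,"ry":0,"rz":0},{"jaw":1,"tx":0.495,"ty":-0.153,"tz":0,"rx":0,"ry":0,"rz":0},{"jaw":1,"tx":0.505,"ty":0.115,"tz":0,"rx":0,"ry":0,"rz":0},{"jaw":1,"tx":0.38,"ty":0.352,"tz":0,"rx":0,"ry":0,"rz":0},{"jaw":1,"tx":0.153,"ty":0.495,"tz":0,"rx":0,"ry":0,"rz":0}]'
python3 -m pendant '[{"jaw":1,"tx":0,"ty":0,"tz":0,"rx":0,"ry":0,"rz":0},{"jaw":1,"tx":0,"ty":0,"tz":0,"rx":0,"ry":0,"rz":0}]'
```

```text
t: 31.67
eef_pos: [0.6299, -0.1141, 0.1805]
tool_rot: [3.138, -0.001, -0.0]
ft_force: [1.7, -7.6, -4.1]
finger_gap: 0.0208
gripper_force: 10.0
t: 32.33
eef_pos: [0.6359, -0.1839, 0.1802]
tool_rot: [-3.141, 0.004, -0.009]
ft_force: [5.5, 6.2, -0.4]
finger_gap: 0.0211
gripper_force: 10.0
t: 33.0
eef_pos: [0.693, -0.1443, 0.1805]
tool_rot: [-3.141, -0.004, 0.003]
ft_force: [-7.3, 2.1, 6.9]
finger_gap: 0.0207
gripper_force: 10.0
t: 33.17
eef_pos: [0.6933, -0.1474, 0.1804]
tool_rot: [3.14, -0.002, 0.002]
ft_force: [-0.9, -0.7, 1.9]
finger_gap: 0.021
gripper_force: 10.0
```

```bash
python3 -m pendant '[{"jaw":0.6,"tx":0,"ty":0,"tz":0,"rx":0,"ry":0,"rz":0},{"jaw":0.6,"tx":0,"ty":0,"tz":0,"rx":0,"ry":0,"rz":0},{"jaw":0.6,"tx":0,"ty":0,"tz":-0.3,"rx":0,"ry":0,"rz":0},{"jaw":0.5,"tx":0,"ty":0,"tz":-0.8,"rx":0,"ry":0,"rz":0},{"jaw":0.4,"tx":-0.5,"ty":-0.1,"tz":-0.45,"rx":0,"ry":0,"rz":0},{"jaw":0.4,"tx":-0.95,"ty":0,"tz":0,"rx":0,"ry":0,"rz":0},{"jaw":0.4,"tx":-0.95,"ty":0,"tz":0,"rx":0,"ry":0,"rz":0},{"jaw":0.4,"tx":-0.95,"ty":0,"tz":0,"rx":0,"ry":0,"rz":0}]'
python3 -m pendant '[{"jaw":0.4,"tx":-0.95,"ty":0,"tz":0,"rx":0,"ry":0,"rz":0},{"jaw":0.4,"tx":-0.95,"ty":0,"tz":0,"rx":0,"ry":0,"rz":0},{"jaw":0.4,"tx":-0.5,"ty":0,"tz":0,"rx":0,"ry":0,"rz":0},{"jaw":0.4,"tx":0,"ty":0,"tz":0,"rx":0,"ry":0,"rz":0},{"jaw":0.4,"tx":0,"ty":0,"tz":0,"rx":0,"ry":0,"rz":0}]'
python3 - <<'E'
from nest import *
cv2.imwrite('pics/w10.png',im[:,:,::-1])
nest((258,281),(301,324),98,152)
lamp()
import hous;hous.hous()
E
```

```text
t: 33.83
eef_pos: [0.5576, -0.1405, 0.2416]
tool_rot: [-3.141, -0.002, -0.002]
ft_force: [0.5, -0.2, 0.6]
finger_gap: 0.0562
gripper_force: 0.0
t: 34.25
eef_pos: [0.4626, -0.1411, 0.2421]
tool_rot: [3.141, -0.001, 0.004]
ft_force: [0.7, 0.5, -0.4]
finger_gap: 0.0563
gripper_force: 0.0
deg 1.840523115992012 y at .54 -0.12798491575078688 resid 6.141426908817342e-05 54
deg 1.9703489564890402 y at .54 -0.17459361220796732 resid 4.774811102032794e-05 54
centre y -0.1512892639793771
lamp 353 [0.6054 0.034 ] 0.03637677471665957
wrist 1379 c [425.5  63.3] wh 60.6 37.1 long axis deg 50.5 z 0.027057220742779442
```

View pics/w10.png

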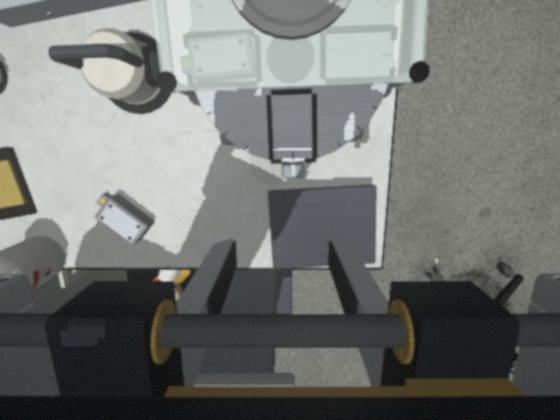

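Nest three is square within 0.4° and empty, the second housing is at the lamp station (222,58), and the lamp hasn't moved. Now the last housing, gripped 10 mm towards its plain end to clear the bottle.

```bash
python3 -m pendant '[{"jaw":0.4,"tx":-0.178,"ty":-0.823,"tz":0,"rx":0,"ry":0,"rz":0},{"jaw":0.4,"tx":-0.178,"ty":-0.823,"tz":0,"rx":0,"ry":0,"rz":0},{"jaw":0.4,"tx":-0.178,"ty":-0.823,"tz":0,"rx":0,"ry":0,"rz":0},{"jaw":0.4,"tx":-0.178,"ty":-0.823,"tz":0,"rx":0,"ry":0,"rz":0},{"jaw":0.4,"tx":-0.178,"ty":-0.823,"tz":0,"rx":0,"ry":0,"rz":0},{"jaw":0.4,"tx":-0.178,"ty":-0.823,"tz":0,"rx":0,"ry":0,"rz":0},{"jaw":0.4,"tx":0,"ty":0,"tz":0,"rx":0,"ry":0,"rz":-0.158},{"jaw":0.4,"tx":0,"ty":0,"tz":0,"rx":0,"ry":0,"rz":-0.158}]' 40
python3 -m pendant '[{"jaw":0.4,"tx":0,"ty":0,"tz":0.4,"rx":0,"ry":0,"rz":-0.158},{"jaw":0.4,"tx":0,"ty":0,"tz":0.4,"rx":0,"ry":0,"rz":-0.158},{"jaw":0.4,"tx":0,"ty":0,"tz":0.4,"rx":0,"ry":0,"rz":-0.158},{"jaw":0.4,"tx":0,"ty":0,"tz":0.4,"rx":0,"ry":0,"rz":-0.158},{"jaw":0.4,"tx":0,"ty":0,"tz":0.4,"rx":0,"ry":0,"rz":-0.158},{"jaw":0.4,"tx":0,"ty":0,"tz":0,"rx":0,"ry":0,"rz":0},{"jaw":0.4,"tx":0,"ty":0,"tz":0,"rx":0,"ry":0,"rz":0}]'
python3 - <<'E'
from h import *
P=cloud(snap('top')).reshape(-1,3)
b=P[(P[:,2]>.085)&(P[:,2]<.13)&(np.hypot(P[:,0]-.375,P[:,1]-.182)<.05)]
print('bottle upper',b.min(0),b.max(0))
E
```

```text
t: 35.07
eef_pos: [0.421, 0.0583, 0.2413]
tool_rot: [-3.115, -0.405, -0.0]
ft_force: [-0.4, 0.3, 0.2]
finger_gap: 0.0563
gripper_force: 0.0
t: 35.65
eef_pos: [0.4207, 0.0561, 0.1608]
tool_rot: [-2.851, -1.318, 0.003]
ft_force: [0.7, -0.9, -0.5]
finger_gap: 0.0565
gripper_force: 0.0
bottle upper [0.34386303 0.16978909 0.08506768] [0.35806585 0.19020484 0.12496877]
```

```bash
python3 -m pendant '[{"jaw":0.4,"tx":0,"ty":0,"tz":0.7,"rx":0,"ry":0,"rz":0},{"jaw":0.4,"tx":0,"ty":0,"tz":0.8,"rx":0,"ry":0,"rz":0},{"jaw":0.4,"tx":0,"ty":0,"tz":0.8,"rx":0,"ry":0,"rz":0},{"jaw":0.4,"tx":0,"ty":0,"tz":0.5,"rx":0,"ry":0,"rz":0},{"jaw":0.4,"tx":0,"ty":0,"tz":0.37,"rx":0,"ry":0,"rz":0},{"jaw":0.4,"tx":0,"ty":0,"tz":0,"rx":0,"ry":0,"rz":0},{"jaw":1,"tx":0,"ty":0,"tz":0,"rx":0,"ry":0,"rz":0},{"jaw":1,"tx":0,"ty":0,"tz":0,"rx":0,"ry":0,"rz":0}]' 40
python3 -m pendant '[{"jaw":1,"tx":0,"ty":0,"tz":0,"rx":0,"ry":0,"rz":0},{"jaw":1,"tx":0,"ty":0,"tz":0,"rx":0,"ry":0,"rz":0},{"jaw":1,"tx":0,"ty":0,"tz":0,"rx":0,"ry":0,"rz":0}]'
python3 -m pendant '[{"jaw":1,"tx":0,"ty":0,"tz":-0.3,"rx":0,"ry":0,"rz":0},{"jaw":1,"tx":0,"ty":0,"tz":-0.8,"rx":0,"ry":0,"rz":0},{"jaw":1,"tx":0,"ty":0,"tz":-0.9,"rx":0,"ry":0,"rz":0},{"jaw":1,"tx":0,"ty":0,"tz":0,"rx":0,"ry":0,"rz":0},{"jaw":1,"tx":0,"ty":0,"tz":0,"rx":0,"ry":0,"rz":0}]'
```

```text
t: 36.37
eef_pos: [0.422, 0.0557, 0.0359]
tool_rot: [2.849, 1.32, 0.004]
ft_force: [0.3, -0.2, 1.1]
finger_gap: 0.0469
gripper_force: 0.0
t: 36.62
eef_pos: [0.4215, 0.0558, 0.0359]
tool_rot: [2.849, 1.32, 0.005]
ft_force: [-0.9, 0.3, 6.2]
finger_gap: 0.0357
gripper_force: 39.9
t: 37.03
eef_pos: [0.4219, 0.0557, 0.1166]
tool_rot: [2.848, 1.32, 0.008]
ft_force: [0.6, -0.4, -1.5]
finger_gap: 0.0352
gripper_force: 40.0
```

```bash
python3 -m pendant '[{"jaw":1,"tx":0,"ty":0,"tz":0,"rx":0,"ry":0,"rz":-0.155},{"jaw":1,"tx":0,"ty":0,"tz":0,"rx":0,"ry":0,"rz":-0.155},{"jaw":1,"tx":0,"ty":0,"tz":0,"rx":0,"ry":0,"rz":-0.155},{"jaw":1,"tx":0,"ty":0,"tz":0,"rx":0,"ry":0,"rz":-0.155},{"jaw":1,"tx":0,"ty":0,"tz":0,"rx":0,"ry":0,"rz":-0.155},{"jaw":1,"tx":0,"ty":0,"tz":0,"rx":0,"ry":0,"rz":-0.155},{"jaw":1,"tx":0,"ty":0,"tz":0,"rx":0,"ry":0,"rz":-0.155},{"jaw":1,"tx":0,"ty":0,"tz":0,"rx":0,"ry":0,"rz":-0.155}]'
python3 -m pendant '[{"jaw":1,"tx":0,"ty":0,"tz":0,"rx":0,"ry":0,"rz":-0.155},{"jaw":1,"tx":0,"ty":0,"tz":0,"rx":0,"ry":0,"rz":-0.155},{"jaw":1,"tx":0,"ty":0,"tz":0,"rx":0,"ry":0,"rz":-0.155},{"jaw":1,"tx":0,"ty":0,"tz":0,"rx":0,"ry":0,"rz":-0.155},{"jaw":1,"tx":0,"ty":0,"tz":0,"rx":0,"ry":0,"rz":-0.155},{"jaw":1,"tx":0,"ty":0,"tz":0,"rx":0,"ry":0,"rz":-0.155},{"jaw":1,"tx":0,"ty":0,"tz":0,"rx":0,"ry":0,"rz":-0.155},{"jaw":1,"tx":0,"ty":0,"tz":0,"rx":0,"ry":0,"rz":-0.155}]'
python3 -m pendant '[{"jaw":1,"tx":0,"ty":0,"tz":0,"rx":0,"ry":0,"rz":-0.155},{"jaw":1,"tx":0,"ty":0,"tz":0,"rx":0,"ry":0,"rz":-0.155},{"jaw":1,"tx":0,"ty":0,"tz":0,"rx":0,"ry":0,"rz":-0.155},{"jaw":1,"tx":0,"ty":0,"tz":0,"rx":0,"ry":0,"rz":0},{"jaw":1,"tx":0,"ty":0,"tz":0,"rx":0,"ry":0,"rz":0}]'
```

```text
t: 37.7
eef_pos: [0.4188, 0.0558, 0.1131]
tool_rot: [-1.891, -2.505, 0.003]
ft_force: [-1.2, -0.8, 0.1]
finger_gap: 0.0355
gripper_force: 39.9
t: 38.37
eef_pos: [0.4188, 0.0558, 0.1131]
tool_rot: [-0.499, -3.098, 0.001]
ft_force: [0.9, -0.7, -2.0]
finger_gap: 0.0353
gripper_force: 39.9
t: 38.78
eef_pos: [0.4192, 0.0558, 0.1135]
tool_rot: [0.058, -3.139, -0.0]
ft_force: [-0.7, -0.3, -0.6]
finger_gap: 0.0357
gripper_force: 39.9
```

```bash
python3 -m pendant '[{"jaw":1,"tx":-0.417,"ty":-0.755,"tz":0,"rx":0,"ry":0,"rz":0},{"jaw":1,"tx":-0.417,"ty":-0.755,"tz":0,"rx":0,"ry":0,"rz":0},{"jaw":1,"tx":-0.417,"ty":-0.755,"tz":0,"rx":0,"ry":0,"rz":0},{"jaw":1,"tx":-0.417,"ty":-0.755,"tz":0,"rx":0,"ry":0,"rz":0},{"jaw":1,"tx":-0.417,"ty":-0.755,"tz":0,"rx":0,"ry":0,"rz":0},{"jaw":1,"tx":-0.417,"ty":-0.755,"tz":0,"rx":0,"ry":0,"rz":0},{"jaw":1,"tx":-0.417,"ty":-0.755,"tz":0,"rx":0,"ry":0,"rz":0},{"jaw":1,"tx":0,"ty":0,"tz":0,"rx":0,"ry":0,"rz":0}]'
python3 -m pendant '[{"jaw":1,"tx":0,"ty":0,"tz":0,"rx":0,"ry":0,"rz":0}]'
python3 - <<'E'
from h import *
np.set_printoptions(precision=4,suppress=True)
d=snap('wrist','w11.png');P=cloud(d)
q=P[170:315,240:330].reshape(-1,3)
b=q[(q[:,2]>.097)&(q[:,2]<.113)&(abs(q[:,1]+.1518)<.03)]
print(len(b),np.median(b[:,2]),np.percentile(b[:,0],[0,1,5]),cv2.minAreaRect(b[:,:2].astype(np.float32)*1000))
m=b[b[:,0]<.53];print('y range outer part',np.percentile(m[:,1],[1,99]))
E
```

```text
t: 39.45
eef_pos: [0.5493, -0.1567, 0.114]
tool_rot: [-0.053, 3.137, -0.007]
ft_force: [0.7, -0.6, -0.3]
finger_gap: 0.0352
gripper_force: 39.9
t: 39.53
eef_pos: [0.5455, -0.1522, 0.1135]
tool_rot: [0.055, -3.14, -0.001]
ft_force: [-0.5, 0.0, -0.4]
finger_gap: 0.0351
gripper_force: 40.0
7117 0.10473053694191753 [0.5063 0.5072 0.5093] ((544.3636474609375, -150.67515563964844), (75.33358001708984, 52.05384063720703), 3.3156628608703613)
y range outer part [-0.1709 -0.1363]
```

View pics/w11.png

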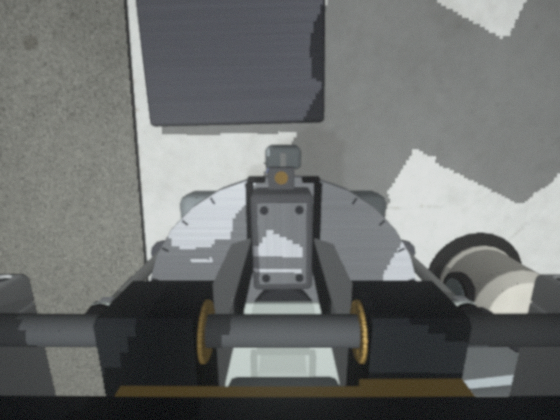

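Tab is at (281,178), over the slot. The block's outer edge at x=.507 means I need 3 mm further in. Adjust and lower.

```bash
python3 -m pendant '[{"jaw":1,"tx":-0.075,"ty":0.03,"tz":0,"rx":0,"ry":0,"rz":0},{"jaw":1,"tx":0,"ty":0,"tz":0,"rx":0,"ry":0,"rz":0},{"jaw":1,"tx":0,"ty":0,"tz":0.2,"rx":0,"ry":0,"rz":0},{"jaw":1,"tx":0,"ty":0,"tz":0.18,"rx":0,"ry":0,"rz":0},{"jaw":1,"tx":0,"ty":0,"tz":0,"rx":0,"ry":0,"rz":0},{"jaw":1,"tx":0,"ty":0,"tz":0,"rx":0,"ry":0,"rz":0}]'
python3 -m pendant '[{"jaw":1,"tx":0,"ty":0,"tz":0.03,"rx":0,"ry":0,"rz":0},{"jaw":1,"tx":0,"ty":0,"tz":0,"rx":0,"ry":0,"rz":0}]'
```

```text
t: 40.08
eef_pos: [0.5475, -0.1488, 0.0987]
tool_rot: [0.063, -3.139, -0.001]
ft_force: [-0.4, 0.2, -0.6]
finger_gap: 0.0352
gripper_force: 40.0
t: 40.25
eef_pos: [0.5481, -0.1493, 0.0981]
tool_rot: [0.063, -3.141, -0.0]
ft_force: [-0.1, 0.6, -0.5]
finger_gap: 0.035
gripper_force: 40.0
```

```bash
python3 -m pendant '[{"jaw":1,"tx":-0.02,"ty":-0.04,"tz":0.03,"rx":0,"ry":0,"rz":0},{"jaw":1,"tx":0,"ty":0,"tz":0,"rx":0,"ry":0,"rz":0}]'
python3 -m pendant '[{"jaw":1,"tx":0,"ty":0,"tz":0.03,"rx":0,"ry":0,"rz":0},{"jaw":1,"tx":0,"ty":0,"tz":0,"rx":0,"ry":0,"rz":0}]'
```

```text
t: 40.42
eef_pos: [0.5493, -0.1514, 0.097]
tool_rot: [-0.062, 3.141, -0.001]
ft_force: [0.5, -0.1, -0.3]
finger_gap: 0.0352
gripper_force: 40.0
t: 40.58
eef_pos: [0.5494, -0.1513, 0.096]
tool_rot: [-0.062, 3.14, -0.001]
ft_force: [-0.0, -0.5, 0.2]
finger_gap: 0.0355
gripper_force: 40.0
```

```bash
python3 -m pendant '[{"jaw":1,"tx":0,"ty":0,"tz":0.02,"rx":0,"ry":0,"rz":0},{"jaw":0.45,"tx":0,"ty":0,"tz":0,"rx":0,"ry":0,"rz":0},{"jaw":0.45,"tx":0,"ty":0,"tz":0,"rx":0,"ry":0,"rz":0},{"jaw":0.45,"tx":0,"ty":0,"tz":0,"rx":0,"ry":0,"rz":0},{"jaw":0.45,"tx":0,"ty":0,"tz":-0.3,"rx":0,"ry":0,"rz":0},{"jaw":0.45,"tx":0,"ty":0,"tz":-0.9,"rx":0,"ry":0,"rz":0},{"jaw":0.6,"tx":0,"ty":0,"tz":-0.9,"rx":0,"ry":0,"rz":0},{"jaw":0.6,"tx":0,"ty":0,"tz":-0.8,"rx":0,"ry":0,"rz":0}]'
python3 -m pendant '[{"jaw":0.6,"tx":0,"ty":0,"tz":0,"rx":0,"ry":0,"rz":0.053}]'
python3 - <<'E'
from h import *
np.set_printoptions(precision=4,suppress=True)
d=snap('wrist','w12.png');P=cloud(d).reshape(-1,3)
b=P[(P[:,2]>.08)&(P[:,2]<.095)&(abs(P[:,1]+.1518)<.03)&(abs(P[:,0]-.54)<.05)]
print(len(b),np.median(b[:,2]),np.std(b[:,2]),cv2.minAreaRect(b[:,:2].astype(np.float32)*1000))
E
```

```text
t: 41.25
eef_pos: [0.549, -0.151, 0.2124]
tool_rot: [0.063, -3.141, -0.0]
ft_force: [0.5, -0.3, 0.5]
finger_gap: 0.0416
gripper_force: 0.0
t: 41.33
eef_pos: [0.5527, -0.1524, 0.2178]
tool_rot: [0.004, 3.13, -0.008]
ft_force: [-0.1, -0.4, 0.4]
finger_gap: 0.0385
gripper_force: 0.0
2269 0.08699829137747078 0.0010771050522763845 ((540.7257690429688, -152.0863037109375), (60.071163177490234, 36.062950134277344), 3.2506515979766846)
```

Third housing seated at (.5407,-.1521), top .087. Last two turns.

```bash
python3 -m pendant '[{"jaw":0.6,"tx":-0.8,"ty":0.05,"tz":0,"rx":0,"ry":0,"rz":0},{"jaw":0.6,"tx":-0.9,"ty":0.05,"tz":0,"rx":0,"ry":0,"rz":0},{"jaw":0.6,"tx":-0.9,"ty":0,"tz":0,"rx":0,"ry":0,"rz":0},{"jaw":0.6,"tx":-0.9,"ty":0,"tz":0,"rx":0,"ry":0,"rz":0},{"jaw":0.6,"tx":0,"ty":0,"tz":0,"rx":0,"ry":0,"rz":0},{"jaw":0.6,"tx":0,"ty":0,"tz":0,"rx":0,"ry":0,"rz":0},{"jaw":0.6,"tx":0,"ty":0,"tz":0,"rx":0,"ry":0,"rz":0}]'
```

```text
t: 41.97
eef_pos: [0.6878, -0.147, 0.2093]
tool_rot: [-0.002, -3.138, -0.001]
ft_force: [0.3, 0.3, -0.5]
finger_gap: 0.0378
gripper_force: 0.0
```

```bash
python3 -m pendant '[{"jaw":0.6,"tx":-0.14,"ty":0,"tz":0.3,"rx":0,"ry":0,"rz":0},{"jaw":0.6,"tx":0,"ty":0,"tz":0.3,"rx":0,"ry":0,"rz":0},{"jaw":0.6,"tx":0,"ty":0,"tz":0.25,"rx":0,"ry":0,"rz":0},{"jaw":1,"tx":0,"ty":0,"tz":0,"rx":0,"ry":0,"rz":0},{"jaw":1,"tx":0,"ty":0,"tz":0,"rx":0,"ry":0,"rz":0},{"jaw":1,"tx":0,"ty":0,"tz":0,"rx":0,"ry":0,"rz":0},{"jaw":1,"tx":0,"ty":0,"tz":0,"rx":0,"ry":0,"rz":0}]' 10
```

```text
t: 42.55
eef_pos: [0.6945, -0.1474, 0.1775]
tool_rot: [0.003, 3.141, -0.0]
ft_force: [-0.0, 0.6, -0.2]
finger_gap: 0.0203
gripper_force: 10.0
```

```bash
python3 -m pendant '[{"jaw":1,"tx":0.115,"ty":-0.505,"tz":0,"rx":0,"ry":0,"rz":0},{"jaw":1,"tx":0.352,"ty":-0.38,"tz":0,"rx":0,"ry":0,"rz":0},{"jaw":1,"tx":0.495,"ty":-0.153,"tz":0,"rx":0,"ry":0,"rz":0},{"jaw":1,"tx":0.505,"ty":0.115,"tz":0,"rx":0,"ry":0,"rz":0},{"jaw":1,"tx":0.38,"ty":0.352,"tz":0,"rx":0,"ry":0,"rz":0},{"jaw":1,"tx":0.153,"ty":0.495,"tz":0,"rx":0,"ry":0,"rz":0},{"jaw":1,"tx":-0.115,"ty":0.505,"tz":0,"rx":0,"ry":0,"rz":0},{"jaw":1,"tx":-0.352,"ty":0.38,"tz":0,"rx":0,"ry":0,"rz":0}]'
python3 -m pendant '[{"jaw":1,"tx":-0.495,"ty":0.153,"tz":0,"rx":0,"ry":0,"rz":0},{"jaw":1,"tx":-0.505,"ty":-0.115,"tz":0,"rx":0,"ry":0,"rz":0},{"jaw":1,"tx":-0.38,"ty":-0.352,"tz":0,"rx":0,"ry":0,"rz":0},{"jaw":1,"tx":-0.153,"ty":-0.495,"tz":0,"rx":0,"ry":0,"rz":0},{"jaw":1,"tx":0.115,"ty":-0.505,"tz":0,"rx":0,"ry":0,"rz":0},{"jaw":1,"tx":0.352,"ty":-0.38,"tz":0,"rx":0,"ry":0,"rz":0},{"jaw":1,"tx":0.495,"ty":-0.153,"tz":0,"rx":0,"ry":0,"rz":0},{"jaw":1,"tx":0.505,"ty":0.115,"tz":0,"rx":0,"ry":0,"rz":0}]'
python3 -m pendant '[{"jaw":1,"tx":0.38,"ty":0.352,"tz":0,"rx":0,"ry":0,"rz":0},{"jaw":1,"tx":0.153,"ty":0.495,"tz":0,"rx":0,"ry":0,"rz":0},{"jaw":1,"tx":-0.115,"ty":0.505,"tz":0,"rx":0,"ry":0,"rz":0},{"jaw":1,"tx":-0.352,"ty":0.38,"tz":0,"rx":0,"ry":0,"rz":0},{"jaw":1,"tx":-0.495,"ty":0.153,"tz":0,"rx":0,"ry":0,"rz":0},{"jaw":1,"tx":-0.505,"ty":-0.115,"tz":0,"rx":0,"ry":0,"rz":0},{"jaw":1,"tx":-0.38,"ty":-0.352,"tz":0,"rx":0,"ry":0,"rz":0},{"jaw":1,"tx":-0.153,"ty":-0.42,"tz":0,"rx":0,"ry":0,"rz":0}]'
python3 -m pendant '[{"jaw":1,"tx":0,"ty":0,"tz":0,"rx":0,"ry":0,"rz":0},{"jaw":1,"tx":0,"ty":0,"tz":0,"rx":0,"ry":0,"rz":0}]'
```

```text
t: 43.22
eef_pos: [0.6309, -0.1149, 0.1779]
tool_rot: [-0.004, -3.139, 0.003]
ft_force: [0.1, -5.4, -3.7]
finger_gap: 0.0208
gripper_force: 10.0
t: 43.88
eef_pos: [0.6377, -0.1839, 0.1776]
tool_rot: [0.006, 3.136, 0.005]
ft_force: [7.0, 8.5, -1.0]
finger_gap: 0.0206
gripper_force: 10.0
t: 44.55
eef_pos: [0.6947, -0.1434, 0.1779]
tool_rot: [0.001, -3.139, -0.001]
ft_force: [-8.6, 1.1, 5.8]
finger_gap: 0.0211
gripper_force: 10.0
t: 44.72
eef_pos: [0.695, -0.1463, 0.1778]
tool_rot: [0.005, 3.14, -0.003]
ft_force: [-0.8, -1.1, 1.8]
finger_gap: 0.0209
gripper_force: 10.0
```

```bash
python3 -m pendant '[{"jaw":0.6,"tx":0,"ty":0,"tz":0,"rx":0,"ry":0,"rz":0},{"jaw":0.6,"tx":0,"ty":0,"tz":0,"rx":0,"ry":0,"rz":0},{"jaw":0.6,"tx":0,"ty":0,"tz":-0.4,"rx":0,"ry":0,"rz":0},{"jaw":0.5,"tx":0.3,"ty":0,"tz":-0.8,"rx":0,"ry":0,"rz":0},{"jaw":0.4,"tx":0.9,"ty":0,"tz":0,"rx":0,"ry":0,"rz":0},{"jaw":0.4,"tx":0.9,"ty":0,"tz":0,"rx":0,"ry":0,"rz":0},{"jaw":0.4,"tx":0.9,"ty":0,"tz":0,"rx":0,"ry":0,"rz":0},{"jaw":0.4,"tx":0,"ty":0,"tz":0,"rx":0,"ry":0,"rz":0}]'
python3 - <<'E'
from nest import *
nest((240,262),(286,308),155,202)
E
python3 -m pendant '[{"jaw":0.4,"tx":0.9,"ty":0,"tz":-0.5,"rx":0,"ry":0,"rz":0},{"jaw":0.4,"tx":0.9,"ty":-0.5,"tz":-0.5,"rx":0,"ry":0,"rz":0},{"jaw":0.4,"tx":0.9,"ty":-0.9,"tz":-0.5,"rx":0,"ry":0,"rz":0},{"jaw":0.4,"tx":0.9,"ty":-0.9,"tz":0,"rx":0,"ry":0,"rz":0},{"jaw":0.4,"tx":0.5,"ty":-0.9,"tz":0,"rx":0,"ry":0,"rz":0},{"jaw":0.4,"tx":0.5,"ty":-0.9,"tz":0,"rx":0,"ry":0,"rz":0},{"jaw":0.4,"tx":0,"ty":-0.5,"tz":0,"rx":0,"ry":0,"rz":0},{"jaw":0.4,"tx":0,"ty":0,"tz":0,"rx":0,"ry":0,"rz":0}]'
python3 - <<'E'
from nest import *
lamp()
t=snap('top'); cv2.imwrite('pics/f1.png',cv2.resize(t['image'][110:300,150:400][:,:,::-1],None,fx=3,fy=3,interpolation=cv2.INTER_CUBIC))
E
```

```text
t: 45.38
eef_pos: [0.567, -0.142, 0.2248]
tool_rot: [-0.003, -3.135, -0.003]
ft_force: [-0.4, 0.5, 0.3]
finger_gap: 0.0563
gripper_force: 0.0
deg 2.614102843357125 y at .54 -0.17462014399211712 resid 0.00011738048272015785 47
deg 2.1760731811818386 y at .54 -0.12818363151149587 resid 4.262150077652287e-05 47
centre y -0.1514018877518065
t: 46.1
eef_pos: [0.4093, -0.3155, 0.2787]
tool_rot: [0.01, 3.139, -0.006]
ft_force: [1.0, 0.9, -0.5]
finger_gap: 0.0565
gripper_force: 0.0
lamp 368 [0.605 0.034] 0.036234849868149094
```

View pics/f1.png

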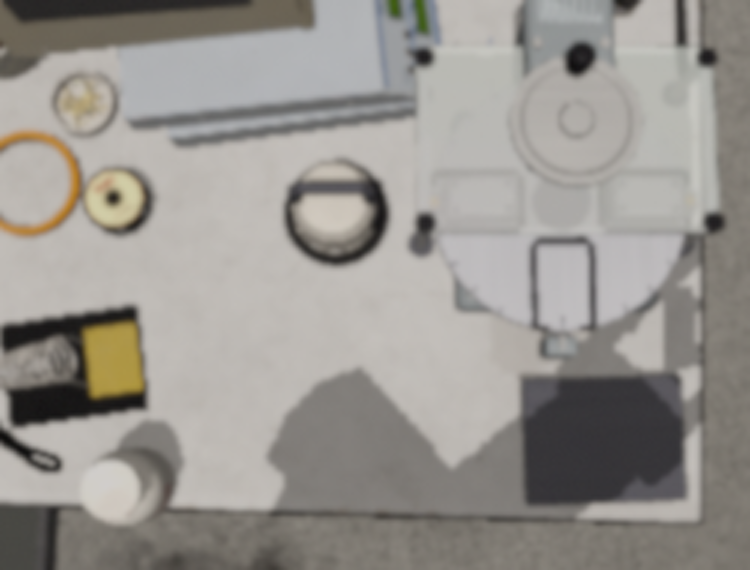

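The dial is square with the empty nest at the pointer. All three housings are loaded, the lamp is centred on its pad, and the bottle and spool haven't moved. Handing in.

```bash
python3 -c "
from rig import finish_job
print(finish_job())"
```

```text
the job is handed in; nothing more can be done
None
```

The job is handed in: the lamp is on its pad with the lens facing the dial, all three housings are in the dial with the last one at the lamp, and the bottle and spool were not disturbed; the interface gave no verdict.

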